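# Turn a drying soap tablet with the palette knife

### The job

Two moulded soap tablets are drying in the front places of the slatted tray: take the palette knife from its rest, slide its blade along the board under the front edge of the tablet that shows its plain back, and lever that tablet over backwards across the low divider, so that it lies moulded face up and flat on the slats in the place directly behind. The soap is soft, the board is easily scored and the blade is no longer quite straight, so feel for the board with the tip, keep the pressure light throughout, and touch the soap with nothing but the knife. Then lay the knife back on its rest, and leave the other tablet and everything else alone.

Things in the scene. Friction and masses are not known exactly. Their poses are not given: they have to be found in the camera images.
- knife_grip (a point): Palette knife (100 g): the place to grip its dark wooden handle, on the handle's middle line; the handle is 20 mm wide (y), 18 mm high (z) and reaches from 40 mm in front of this point to 55 mm behind it (x points to the tip of the blade, z up). The blade leaves the handle's front end at half height; straight, its tip would be 102 mm in front of this point.
- knife: The same knife, same origin and axes. The steel blade is 62 mm long, 26 mm wide, 2 mm thick, with a round end of 13 mm radius. It has been bent a little at the handle in use, and the bend is not measured: the tip may stand up to 5 mm above or below the handle's middle line (up to 0.075 rad). Otherwise it is stiff.
- tray: Wooden tray, fixed, on bearers that hold it 18 to 24 mm off the counter. x from its open front to its back, y to its left, z up; origin at the underside of its board, under the middle of the divider. Board: top at z = 8 mm, x = -92 to +72 mm, bare in front of x = -62 mm. Two columns centred at y = +46 and -46 mm, each 84 mm wide between rails (x = -62 to +72 mm) that rise to z = 21 mm.
- tray_front (a point): Middle of the tray board's front edge, on its top; axes as the tray. In each column slats 5 mm wide run from tray x = -62 to +64 mm, tops at tray z = 11 mm, centred 22.5 and 36 mm to both sides of the column's middle, so under a tablet there is a channel 40 mm wide and 3 mm high, open at the front, for the 2 mm blade.
- tray_divider (a point): Middle of the top of the tray's low cross divider, at tray z = 17 mm; axes as the tray. The divider, 6 mm thick (tray x = -3 to +3 mm), parts each column's front place from its back place, which runs from x = +3 to +64 mm and ends at a back rail that rises to z = 28 mm. A tablet pushed over the divider may come to lie with its near edge on it, until it is pushed on into the place.
- tablet_centre (a point): Centre of the soap tablet to be turned: a rigid slab 55 (x) by 74 (y) by 14 mm (z), 56 to 112 g. z points out of its moulded face (raised border, round medallion): down at the start, up at the end. At the start it lies flat on the slats in the front place of either column, far edge 1 to 3 mm short of the divider, front edge at about tray x = -60 mm.
- tablet: The same tablet; origin at its centre, axes as above.
- tablet_other_centre (a point): Centre of the second tablet, same size, in the front place of the other column; it already lies moulded face (its z axis) up and is to be left alone.
- tablet_other: The second tablet; origin at its centre.
- rest: Wooden tool rest, fixed: base 110 by 52 by 6 mm and two cleats, 12 mm thick, centred at x = -35 and +31 mm, with seats at z = 26 mm between low cheeks 32 mm apart that rise to z = 34 mm. Origin at the centre of its underside, x along the knife towards its tip. The handle lies across both seats, its middle line at z = 35 mm; between the cleats there are 54 mm for the fingers.
- soap_blue: Small boxed soap, 58 x 88 x 30 mm, lying on the counter to the right of the tray; leave alone. Origin at the centre of its underside.
- spreader: Wooden spreader, 165 x 36 x 6 mm, lying on the counter; leave alone. Origin at the centre of its underside.
- seed_jar: Jar with black lid, 77 mm wide and 84 mm high; leave alone. Origin at the centre of its underside.
- balm_a: Lip balm stick standing upright, 17 mm wide, 67 mm high; leave alone. Origin at its foot.
- balm_b: A second lip balm stick, the same; leave alone. Origin at its foot.
Not all that is in view belongs to the job. Leave any pink or purple look-alike of the tablet_other alone.

How it is judged (in metres and radians):
On the way, in this order (a step that is already met when the one before it is completed fails the run):
1. the blade is under the front edge of the tablet that shows its plain back and has raised it a little off the slats (angle between tablet_centre's own z axis and vertical between 2.6 and 3.06 rad and contact force between knife and tablet above 0.02 N), for 0.05 s.
2. the tablet stands nearly on edge, held up by the knife (angle between tablet_centre's own z axis and vertical between 1 and 2.1 rad and contact force between knife and tablet above 0.02 N), for 0.05 s.
At the end, for the whole second after the job is handed in: The turned tablet lies at rest, moulded face up and flat (0.06 rad), on the slats of the back place behind its start; the other is within 6 mm of its start, face up; the knife lies at rest, level (0.06 rad), on both cleats, grip 14 mm behind to 24 mm before and 12 mm beside the rest's middle (angle between each of tablet_centre, tablet_other_centre, knife_grip's own z axis and vertical below 0.06 rad and x of tablet_centre in the frame of tray between 0.027 and 0.04 m and z of tablet_centre in the frame of tray between 0.0155 and 0.02 m and ((y of tablet_centre in the frame of tray above 0.036 m and y of tablet_other_centre in the frame of tray below -0.036 m) or (y of tablet_centre in the frame of tray below -0.036 m and y of tablet_other_centre in the frame of tray above 0.036 m)) and linear speed of each of tablet, knife below 0.02 m/s and distance of tablet_other_centre from where it was at the start of the episode below 0.006 m and x of knife_grip in the frame of rest between -0.014 and 0.024 m and y of knife_grip in the frame of rest between -0.012 and 0.012 m and z of knife_grip in the frame of rest below 0.038 m); the robot touches nothing.
It fails at once if the fingers or the arm touch a soap tablet (contact force between any of the fingers, the arm and tablet above 0.05 N or contact force between any of the fingers, the arm and tablet_other above 0.05 N).
It fails at once if the knife presses on the tablet with more than 8 N (contact force between knife and tablet above 8 N).
It fails at once if the knife presses on the tray with more than 5 N (contact force between knife and tray above 5 N).
It fails at once if a thing standing round about is moved by more than 15 mm (distance of any of soap_blue, spreader, seed_jar, balm_a, balm_b from where it was at the start of the episode above 0.015 m).
It also fails if it takes over 59 s, if anything falls off the work surface, if the arm or the gripper's body presses on something with over 40 N, if the wrist force passes 120 N, or if a joint passes its speed limit or range.

### The arm

A 6-joint arm with a two-finger parallel gripper is mounted at the origin on a cart in front of the work surface, level with it; the furniture and walls round the work are solid. World frame = base frame: x ahead of the robot, y to its left, z up, the work surface at z = 0. Lengths are in mm, angles in rad, forces in N, time in s.
With the tool pointing down it reaches from about 350 to 775 mm from the base axis. Payload 7.3 kg.
Tool frame: the origin (TCP) lies at the very end of the fingers, on their centre line; the grasp point (between the pads) lies 19 mm behind it; z points along the fingers, y is the direction in which the jaws open and shut (so a half turn about z gives the same grasp; the last joint's range is limited). The gripper opens to 92 mm and grips with 3 to 60 N. Pads are 19 mm wide; open, the fingers measure 130 mm over their backs; the gripper's body (75 mm by 190 mm) begins 47 mm behind the grasp point.
Start: joints at [-0.146, 0.342, 1.524, -0, 1.275, -0.146], TCP at [525.019, 0.019, 226.741] pointing down, gripper open.
Joint ranges: [-2.53, 2.53], [-0.77, 2.02], [0.04, 2.7], [-1, 4.14], [0.28, 2.66], [-3.11, 3.11]. Speed limits (rad/s): [2.57, 2.57, 3.14, 3.14, 3.14, 3.14].

### API

Orientations are given as [roll, pitch, yaw] about the fixed x, y, z axes, in that order (R = Rz(yaw) Ry(pitch) Rx(roll)).
In Python, from plant import bot gives the robot as it stands.
- The arm moves only by the tool arm_command, never from a script. Its argument "targets" is a list of rows, each an object of numbers: "x", "y", "z": the shift along the world's x, y, z in cm; "roll": the turn about the world's z in rad. In form: [{"x": .., "y": .., "z": .., "roll": ..}, ...]. A call has 1 to 8 rows; each row is the pose to reach, as a shift and turn from the pose commanded when the call began; what a row does not reach only later rows make up. A row lasts 1/12 s, in which the tool goes at most 41.7 mm and 7.16 degrees, less where a joint would pass 70% of its speed; a pose out of reach is approached as far as the arm can. A call with a gripper value outside its range is refused whole. "fingers" is the opening, from 0 (shut) to 1 (fully open), set as the call begins (left out, the last holds). The fingers move at their own pace and stop on an object; the grip force is fixed at half the most. Time passes only in rows, so rows that repeat a pose let the fingers close. It gives the time, the measured TCP pose, the force and the opening at its end, in the units of the state.
- bot.get_obs(): the state, without advancing time (a new reading comes with each control period).
- bot.capture(name): name is "scene" or "side" or "wrist"; returns a dict with "img" (384x512x3 uint8, blue, green, red), "fx", "fy", "cx", "cy" (pixels), "position" and "rotation" of the camera in the world; the wrist camera has in their place "hand_eye" (4x4, takes a point from camera to tool coordinates, whose origin is the TCP and whose axes are the flange's). Camera axes: x right, y down, z forward; pixel columns grow to the right and rows downward; lengths in mm; the calibration is good to about 2 mm. A picture is of the moment at which its call begins: read the wrist's pose just before it. There is no depth.
- bot.close_job(): hands the job in, once; it reports no verdict.
The state is a dict: "time": time; "joint_positions": joint angles; "dq": joint speeds; "tau": joint torques, N m; "tool_pos": TCP position; "tcp_rot": TCP orientation; "contact_force": force on the tool from outside, world axes, zero at the start; "moment": the same for the moment, N m; "grip_width": finger opening in mm.
Only numpy, scipy, OpenCV 4.12 (cv2) and the standard library are available. Lean on these libraries where they do the work, as an engineer would, in place of code of your own. Each camera call takes 0.05 s, during which the arm holds its last target.

## Working session

There is one attempt and no reset: what is moved stays moved. The work goes in short steps, Python scripts to look and compute and a tool call to move; the robot and the scene stay as the last step left them, time stands still between calls to the robot, and variables do not carry over. Pictures are saved under pics/ and viewed, and the job is handed in when it is done.

Besides the shell and the picture viewer there is one more tool, called after "Call:" as name([rows], argument=value, ...), one row to a line, values as JSON. arm_command: Moves the arm, as the interface text tells. Its arguments: {"type":"object","properties":{"targets":{"type":"array","items":{"type":"object","properties":{"x":{"type":"number"},"y":{"type":"number"},"z":{"type":"number"},"roll":{"type":"number"}}}},"fingers":{"type":"number"}},"required":["targets"]}

```bash
ls; mkdir -p pics; python3 - <<'E'
from plant import bot
import cv2
o=bot.get_obs(); print({k:(v if not hasattr(v,'round') else v) for k,v in o.items()})
for n in ("scene","side","wrist"):
    c=bot.capture(n); cv2.imwrite(f"pics/{n}0.png",c["img"])
    print(n,{k:v for k,v in c.items() if k!="img"})
E
```

```text
pics
{'time': 0.0, 'joint_positions': array([-1.45959389e-01,  3.42750653e-01,  1.52501425e+00,  8.64050287e-06,
        1.27541087e+00, -1.45972982e-01]), 'dq': array([ 0.00164026, -0.00203148,  0.00142494, -0.0003296 , -0.000278  ,
        0.00026027]), 'tau': array([ 7.61924657e-04, -4.31245601e+01, -2.44219762e+01,  7.17750052e-02,
        5.59406646e-02, -1.04314388e-04]), 'tool_pos': array([5.24590351e+02, 1.06457257e-01, 2.26031441e+02]), 'tcp_rot': array([-3.14002758e+00, -2.38446680e-04,  1.57080721e+00]), 'contact_force': array([-0.15059279,  0.72580639, -0.02129493]), 'moment': array([-0.009799  ,  0.01777208, -0.02839302]), 'grip_width': 91.77303169300065}
scene {'fx': 476.7183200569312, 'fy': 476.7183200569312, 'cx': 254.98162807949265, 'cy': 188.04879049050803, 'position': array([-36.89466298, 798.7570147 , 560.42898497]), 'rotation': array([-2.03827047, -0.01552678, -2.49351213])}
side {'fx': 365.63352959885395, 'fy': 365.63352959885395, 'cx': 257.37210372605574, 'cy': 191.47911528867152, 'position': array([ 559.15659471, -742.27301773,  443.71424307]), 'rotation': array([-2.03946688, -0.01554024,  0.05975547])}
wrist {'fx': 284.3260814499753, 'fy': 284.3260814499753, 'cx': 259.82997299251286, 'cy': 195.75244230925523, 'hand_eye': array([[-1.27520247e-03, -9.68833317e-01, -2.47710269e-01,
         6.69683115e+01],
       [ 9.99997850e-01, -1.64053733e-03,  1.26844761e-03,
         1.25441516e-01],
       [-1.63529225e-03, -2.47708119e-01,  9.68833326e-01,
        -1.58255773e+02],
       [ 0.00000000e+00,  0.00000000e+00,  0.00000000e+00,
         1.00000000e+00]])}
```

View pics/scene0.png

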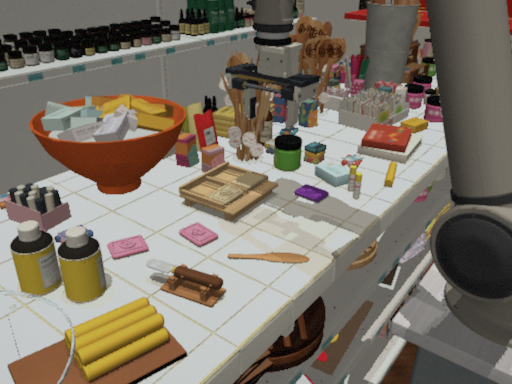

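View pics/side0.png

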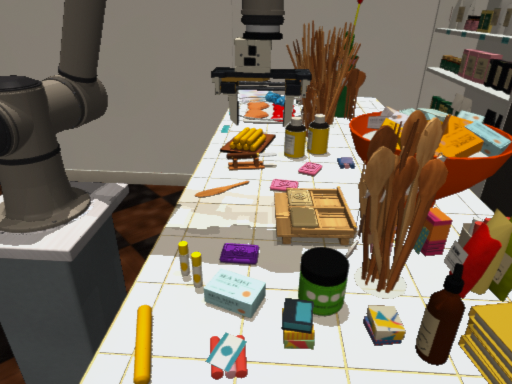

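View pics/wrist0.png

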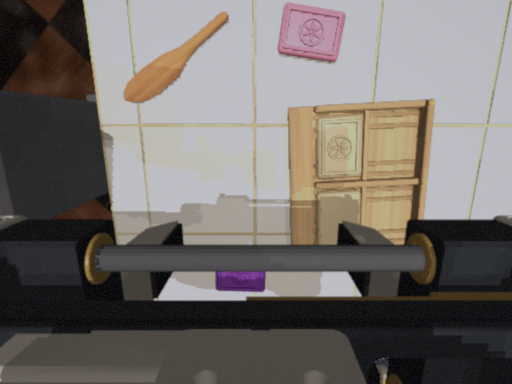

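```bash
cat > h.py <<'E'
import numpy as np, cv2
from scipy.spatial.transform import Rotation as R
from plant import bot
def cam(n):
    o=bot.get_obs(); c=bot.capture(n)
    K=np.array([[c["fx"],0,c["cx"]],[0,c["fy"],c["cy"]],[0,0,1]])
    if n=="wrist":
        Rt=R.from_euler('xyz',o["tcp_rot"]).as_matrix(); H=np.array(c["hand_eye"])
        Rc=Rt@H[:3,:3]; p=np.array(o["tool_pos"])+Rt@H[:3,3]
    else:
        Rc=R.from_euler('xyz',c["rotation"]).as_matrix(); p=np.array(c["position"])
    return dict(img=c["img"],K=K,R=Rc,p=p)
def ray(c,uv):
    return c["R"]@np.linalg.inv(c["K"])@np.array([uv[0],uv[1],1.])
def onz(c,uv,z):
    d=ray(c,uv); return c["p"]+d*(z-c["p"][2])/d[2]
def proj(c,P):
    q=c["R"].T@(np.array(P,float)-c["p"]); q=c["K"]@q; return q[:2]/q[2]
def tri(l):
    A=np.zeros((3,3));b=np.zeros(3)
    for c,uv in l:
        d=ray(c,uv);d/=np.linalg.norm(d);M=np.eye(3)-np.outer(d,d);A+=M;b+=M@c["p"]
    P=np.linalg.solve(A,b); return P,[np.round(proj(c,P)-uv,1) for c,uv in l]
def crop(c,name,x0,y0,x1,y1,s=4):
    im=cv2.resize(c["img"][y0:y1,x0:x1],None,fx=s,fy=s,interpolation=cv2.INTER_CUBIC); cv2.imwrite(f"pics/{name}.png",im)
def st():
    o=bot.get_obs(); print("t",round(o["time"],2),"pos",np.round(o["tool_pos"],1),"yaw",np.round(o["tcp_rot"],3),"F",np.round(o["contact_force"],2),"M",np.round(o["moment"],3),"w",round(o["grip_width"],1))
E
python3 - <<'E'
from h import *
s=cam("scene");d=cam("side");w=cam("wrist")
import pickle; pickle.dump((s,d,w),open("c0.pkl","wb"))
crop(s,"s_tray",170,155,290,225,6);crop(s,"s_rest",130,245,250,315,6)
crop(d,"d_tray",260,170,380,260,6);crop(d,"d_rest",205,110,305,180,6)
crop(w,"w_tray",280,90,440,250,4)
for uv in [(301,108),(428,102)]: print(onz(w,uv,40))
E
```

```text
[573.17694874  83.89785098  40.        ]
[719.604898    90.35392532  40.        ]
```

View pics/w_tray.png

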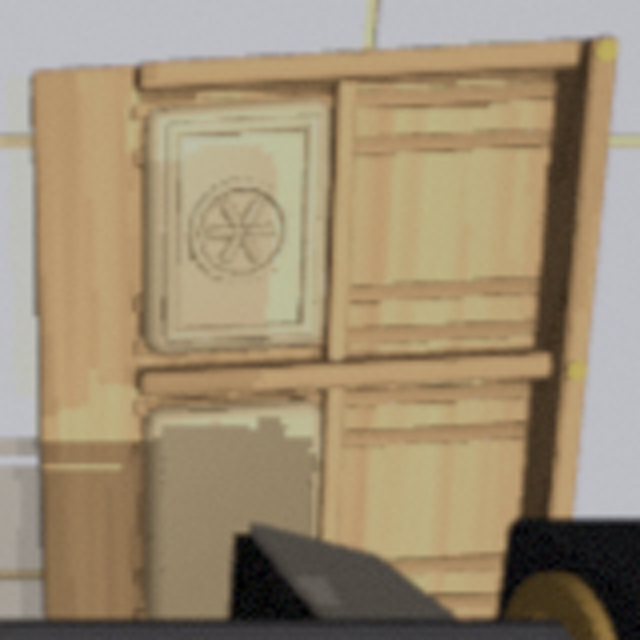

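View pics/s_rest.png

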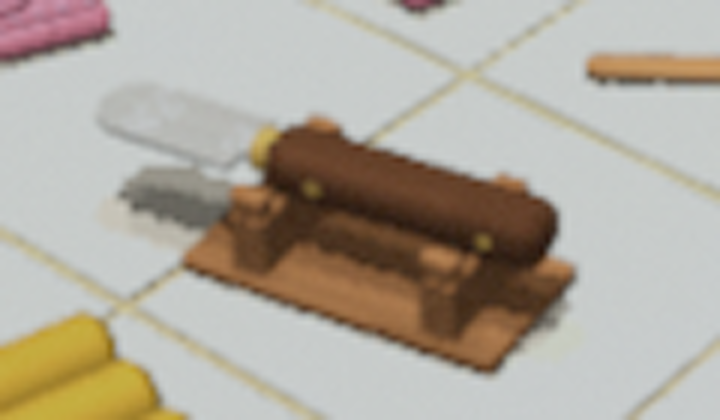

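View pics/d_rest.png

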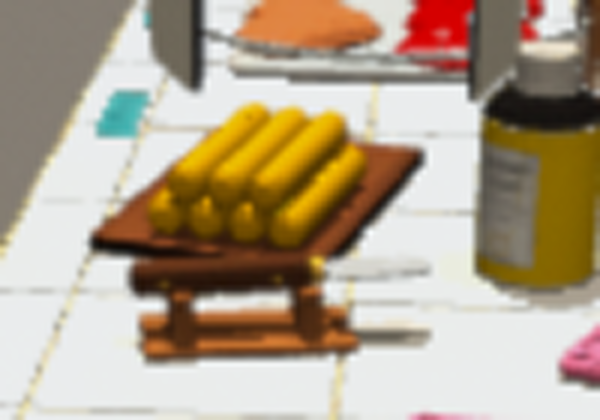

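View pics/d_tray.png

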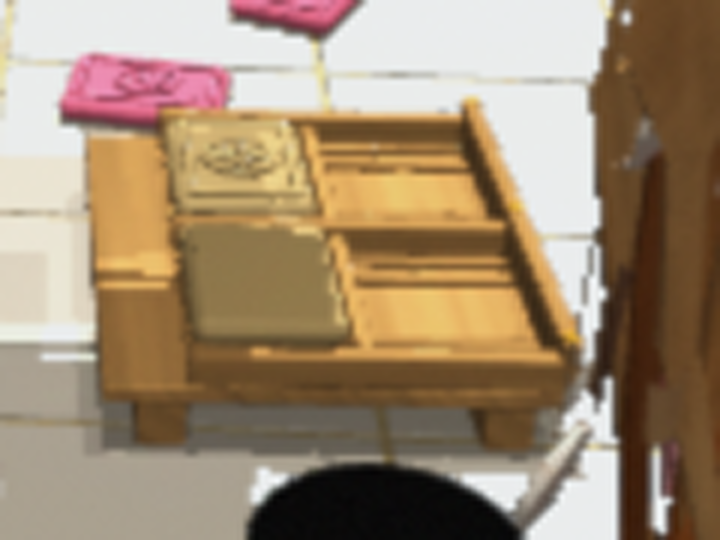

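View pics/s_tray.png

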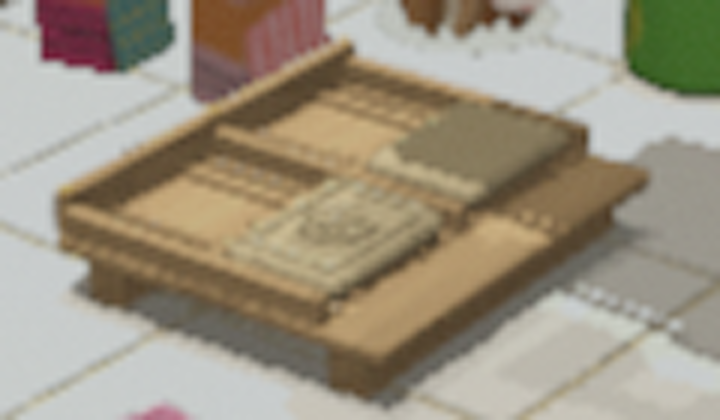

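```bash
python3 - <<'E'
from h import *
import pickle; s,d,w=pickle.load(open("c0.pkl","rb"))
S=lambda x,y:(130+x/6,245+y/6); D=lambda x,y:(205+x/6,110+y/6)
def T(a,b,n): print(n,*tri([(s,a),(d,b)]))
T(S(315,190),D(268,285),"front screw?"); 
T(S(263,148),D(318,268),"ferrule"); T(S(410,195),D(225,272),"handle mid"); T(S(100,105),D(430,268),"tip"); T(S(550,230),D(133,275),"rear end")
T(S(185,262),D(353,348),"rest front near corner?")
for uv in [S(185,262),S(490,370),S(575,270)]: print(onz(s,uv,3))
for uv in [D(143,350),D(353,345)]: print(onz(d,uv,3))
ST=lambda x,y:(170+x/6,155+y/6); DT=lambda x,y:(260+x/6,170+y/6)
def T2(a,b,n): print(n,*tri([(s,ST(*a)),(d,DT(*b))]))
T2((375,360),(90,138),"frontleft top"); T2((648,180),(100,390),"frontright top");
T2((65,205),(468,103),"backleft railtop"); T2((345,45),(575,345),"backright railtop")
W=lambda x,y:(280+x/4,90+y/4)
for n,uv,z in [("FL",(38,72),29),("F mid?",(45,600),29),("div L",(340,85),38),("div mid",(330,358),38),("railmid front",(140,380),42),("railmid back",(550,362),42)]: print(n,onz(w,W(*uv),z))
E
```

```text
front screw? [480.18973596 316.31810424  25.74202509] [array([1. , 0.7]), array([ 0.6, -0.4])]
ferrule [503.48111117 317.79644824  33.6465308 ] [array([-0.3, -0.3]), array([-0.2,  0.1])]
handle mid [455.06160101 306.36162543  33.13423262] [array([-1. , -0.7]), array([-0.6,  0.4])]
tip [561.513846   331.19551425  30.95821999] [array([-0.1, -0.1]), array([-0.1,  0.1])]
rear end [409.58958135 294.80409986  34.61622292] [array([-0.8, -0.5]), array([-0.5,  0.3])]
rest front near corner? [524.61389471 331.46037925 -14.14927244] [array([1. , 0.8]), array([ 0.6, -0.4])]
[510.94505887 344.97109503   3.        ]
[405.77018977 324.2784205    3.        ]
[415.62373106 274.68062162   3.        ]
[418.22016244 274.85263713   3.        ]
[524.03048027 291.53032187   3.        ]
frontleft top [559.91370422  82.41212746  22.49433955] [array([-0.5, -0.4]), array([-0.5,  0.3])]
frontright top [ 566.61166919 -107.44271554   22.23961806] [array([-0.4, -0.3]), array([-0.5,  0.3])]
backleft railtop [715.89561853  88.750096    41.7153255 ] [array([-0.7, -0.8]), array([-0.8,  0.7])]
backright railtop [727.03033558 -99.14959227  43.43608941] [array([-0.4, -0.4]), array([-0.6,  0.5])]
FL [560.94653711  84.45306887  29.        ]
F mid? [567.4815825  -85.37890079  29.        ]
div L [648.47611419  80.27000688  38.        ]
div mid [652.71729168  -0.97260875  38.        ]
railmid front [593.29688558  -7.00109617  42.        ]
railmid back [718.91007451  -1.533061    42.        ]
```

Call:
arm_command([
  {"x": -7, "y": 30.6, "z": -3, "roll": -1.35},
  {"x": -7, "y": 30.6, "z": -3, "roll": -1.35},
  {"x": -7, "y": 30.6, "z": -3, "roll": -1.35},
  {"x": -7, "y": 30.6, "z": -3, "roll": -1.35},
  {"x": -7, "y": 30.6, "z": -3, "roll": -1.35},
  {"x": -7, "y": 30.6, "z": -3, "roll": -1.35},
  {"x": -7, "y": 30.6, "z": -3, "roll": -1.35},
  {"x": -7, "y": 30.6, "z": -3, "roll": -1.35},
], fingers=1)

```text
time: 0.97
tool_pos: [458.3, 291.9, 198.2]
tcp_rot: [3.141, -0.0, 0.668]
contact_force: [1.3, -1.2, -0.2]
grip_width: 91.7
```

```bash
python3 -c "
from h import *
st()"
```

```text
t 0.97 pos [458.3 291.9 198.2] yaw [ 3.141 -0.     0.668] F [ 1.33 -1.18 -0.16] M [-0.011  0.022 -0.017] w 91.7
```

Call:
arm_command([
  {"x": 0, "y": 0, "z": -2, "roll": -0.35},
  {"x": 0, "y": 0, "z": -2, "roll": -0.35},
  {"x": 0, "y": 0, "z": -2, "roll": -0.35},
  {"x": 0, "y": 0, "z": -2, "roll": -0.35},
  {"x": 0, "y": 0, "z": -2, "roll": -0.35},
])

```text
time: 1.38
tool_pos: [458.9, 290.3, 178.3]
tcp_rot: [3.142, 0.0, 0.327]
contact_force: [-0.1, 0.0, 0.1]
grip_width: 91.7
```

```bash
python3 -c "
from h import *
st()
w=cam('wrist');s=cam('scene');d=cam('side')
import pickle;pickle.dump((s,d,w),open('c1.pkl','wb'))
cv2.imwrite('pics/w1.png',w['img']);cv2.imwrite('pics/d1.png',d['img']);
crop(d,'d_tray1',260,170,380,260,6);crop(s,'s_tray1',170,155,290,225,6)
"
```

```text
t 1.38 pos [458.9 290.3 178.3] yaw [3.142 0.    0.327] F [-0.05  0.    0.14] M [0.047 0.135 0.014] w 91.7
```

View pics/w1.png

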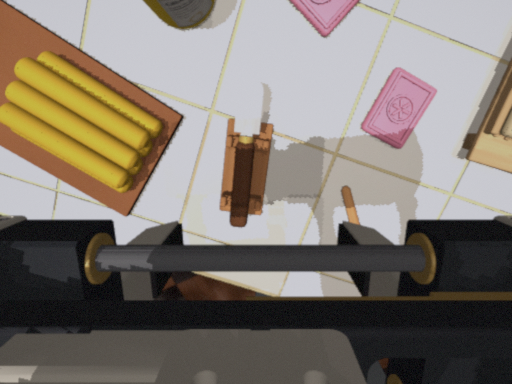

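View pics/s_tray1.png

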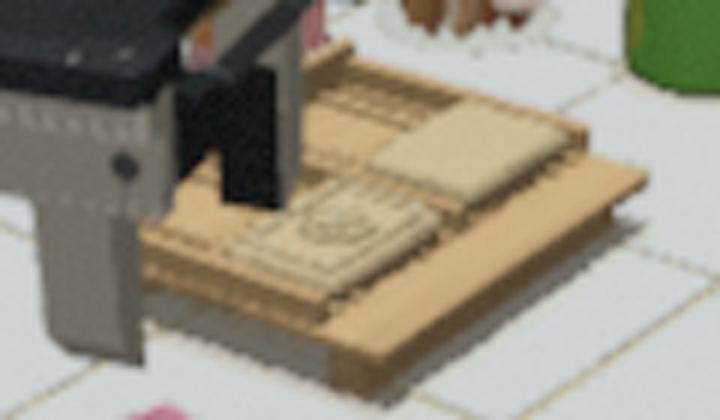

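View pics/d_tray1.png

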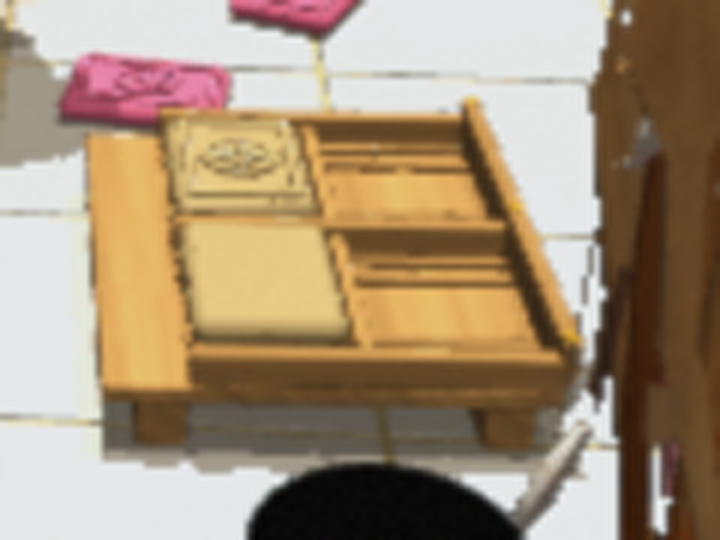

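```bash
python3 - <<'E'
from h import *
import pickle; s,d,w=pickle.load(open("c1.pkl","rb"))
crop(w,"w_rest1",200,70,290,240,4)
E
```

```text
(no output)
```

View pics/w_rest1.png

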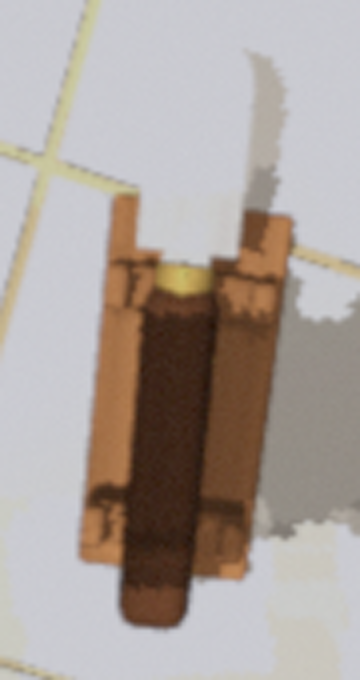

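```bash
python3 - <<'E'
from h import *
import pickle; s,d,w=pickle.load(open("c1.pkl","rb"))
W=lambda x,y:(200+x/4,70+y/4)
g=lambda x,y,z: onz(w,W(x,y),z)
f=g(185,264,38); r=g(154,628,38); print(f,r,np.linalg.norm((f-r)[:2]), np.arctan2(*(f-r)[1::-1]))
# handle edges at mid
for y,a,b in [(330,141,213),(400,139,210),(470,134,206),(540,129,199)]:
    print((g(a,y,40)+g(b,y,40))/2, np.linalg.norm(g(a,y,40)-g(b,y,40)))
# rest base corners z=6
for n,p in dict(FL=(113,195),FR=(293,215),RL=(80,560),RR=(245,578)).items(): print(n,g(*p,6 if n[0]=='R' else 6))
# cleats seat/cheek tops z=34
for n,p in dict(fcl=(108,262),fcr=(282,278),rcl=(86,500),rcr=(255,535)).items(): print(n,g(*p,34))
E
```

```text
[505.61161211 321.36283514  38.        ] [408.35090517 298.8922101   38.        ] 99.82271336773039 0.22705114148176503
[489.13076431 318.09793001  40.        ] 18.648020972462813
[471.51521243 313.10803209  40.        ] 18.67040561523188
[453.18141361 308.46911185  40.        ] 19.22756650521444
[434.13873526 304.0692927   40.        ] 18.988507532651738
FL [515.4415292  347.33289105   6.        ]
FR [526.45438614 297.68639469   6.        ]
RL [409.89604324 325.38712403   6.        ]
RR [420.48189222 276.05861084   6.        ]
fcl [499.46698447 340.642928    34.        ]
fcr [510.08873733 296.36190906  34.        ]
rcl [436.39912359 327.64865863  34.        ]
rcr [441.77436887 280.50535636  34.        ]
```

Call:
arm_command([
  {"x": 0.5, "y": 2.1, "z": -3, "roll": -0.087},
  {"x": 0.5, "y": 2.1, "z": -7, "roll": -0.087},
  {"x": 0.5, "y": 2.1, "z": -11, "roll": -0.087},
  {"x": 0.5, "y": 2.1, "z": -12.5, "roll": -0.087},
  {"x": 0.5, "y": 2.1, "z": -12.5, "roll": -0.087},
  {"x": 0.5, "y": 2.1, "z": -12.5, "roll": -0.087},
], fingers=0.65)

```text
time: 2.03
tool_pos: [464.0, 311.1, 53.2]
tcp_rot: [3.141, 0.001, 0.237]
contact_force: [0.0, 0.4, 0.2]
grip_width: 60.8
```

```bash
python3 -c "
from h import *
st()
s=cam('scene');d=cam('side')
crop(s,'s_r2',130,235,250,315,6);crop(d,'d_r2',205,100,305,180,7)
"
```

```text
t 2.03 pos [464.  311.1  53.2] yaw [3.141e+00 1.000e-03 2.370e-01] F [0.04 0.39 0.2 ] M [ 0.018  0.067 -0.046] w 60.8
```

View pics/s_r2.png

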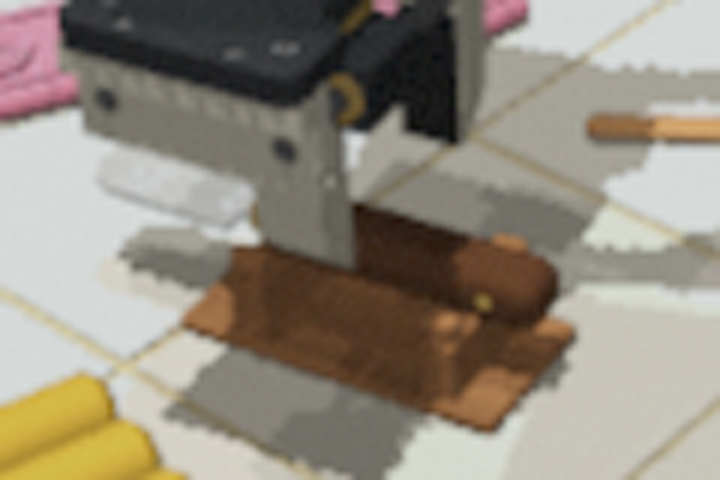

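View pics/d_r2.png

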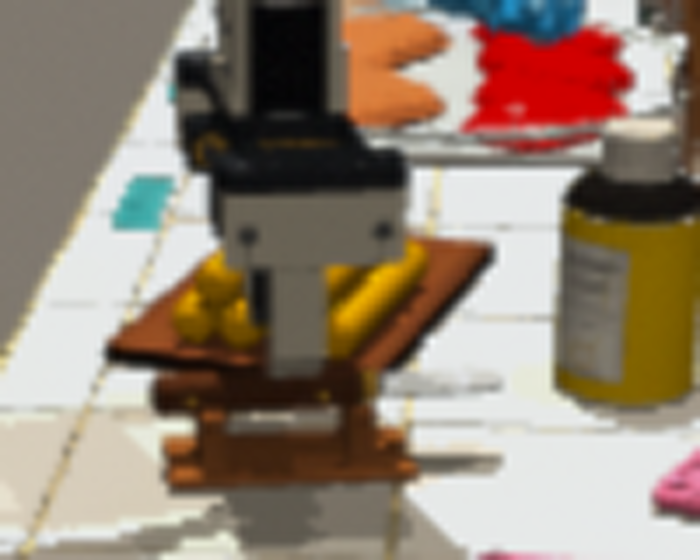

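Call:
arm_command([
  {"x": -0.5, "y": -0.1, "z": -1},
  {"x": -0.5, "y": -0.1, "z": -2.5},
  {"x": -0.5, "y": -0.1, "z": -3.2},
  {"x": -0.5, "y": -0.1, "z": -3.2},
  {"x": -0.5, "y": -0.1, "z": -3.2},
])

```text
$.targets[0]: bad value
```

Call:
arm_command([
  {"x": 0},
  {"x": 0},
  {"x": 0},
  {"x": 0},
  {"x": 0},
  {"x": 0},
], fingers=0.0)

```text
$.targets[0]: bad value
```

```bash
python3 -c "
from h import *
st()
s=cam('scene');d=cam('side')
crop(s,'s_r3',130,235,250,315,6);crop(d,'d_r3',205,100,305,180,7)
"
```

```text
t 2.13 pos [465.3 311.8  55.1] yaw [-3.141e+00 -3.000e-03  2.370e-01] F [ 1.25  0.03 -0.26] M [0.005 0.125 0.007] w 60.0
```

View pics/d_r3.png

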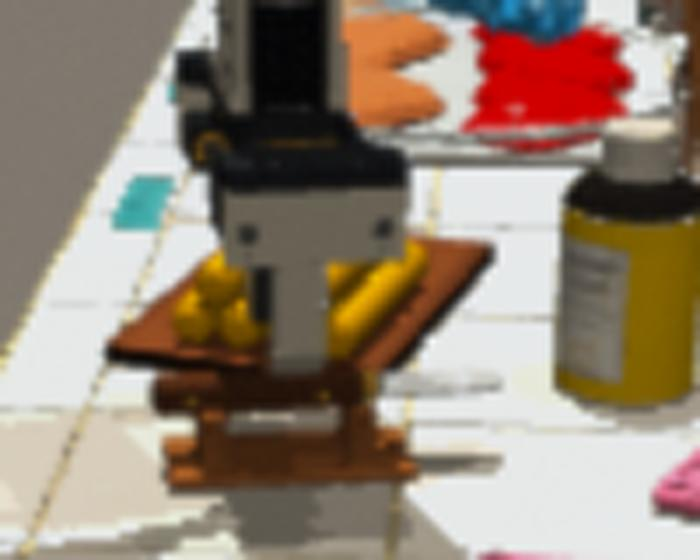

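Call:
arm_command([
  {"x": -0.5, "y": -0.1, "z": -1, "roll": 0},
  {"x": -0.5, "y": -0.1, "z": -2.5, "roll": 0},
  {"x": -0.5, "y": -0.1, "z": -3.3, "roll": 0},
  {"x": -0.5, "y": -0.1, "z": -3.3, "roll": 0},
  {"x": -0.5, "y": -0.1, "z": -3.3, "roll": 0},
])

```text
time: 2.65
tool_pos: [459.3, 310.4, 20.8]
tcp_rot: [-3.142, -0.001, 0.237]
contact_force: [0.7, 0.5, 0.6]
grip_width: 59.9
```

Call:
arm_command([
  {"x": 0, "y": 0, "z": 0, "roll": 0},
  {"x": 0, "y": 0, "z": 0, "roll": 0},
  {"x": 0, "y": 0, "z": 0, "roll": 0},
  {"x": 0, "y": 0, "z": 0, "roll": 0},
  {"x": 0, "y": 0, "z": 0, "roll": 0},
  {"x": 0, "y": 0, "z": 0, "roll": 0},
], fingers=0.0)

```text
time: 3.15
tool_pos: [459.0, 310.3, 20.5]
tcp_rot: [3.142, -0.0, 0.237]
contact_force: [-0.2, 0.4, 0.1]
grip_width: 24.1
```

```bash
python3 -c "
from h import *
st()
s=cam('scene');d=cam('side')
crop(s,'s_r3',130,235,250,315,6);crop(d,'d_r3',205,100,305,180,7)
st()
"
```

```text
t 3.15 pos [459.  310.3  20.5] yaw [ 3.142 -0.     0.237] F [-0.2   0.43  0.09] M [ 0.079  0.099 -0.078] w 24.1
t 3.25 pos [459.  310.3  20.4] yaw [ 3.142 -0.     0.237] F [-0.39 -0.65  0.66] M [0.065 0.179 0.033] w 19.7
```

View pics/d_r3.png

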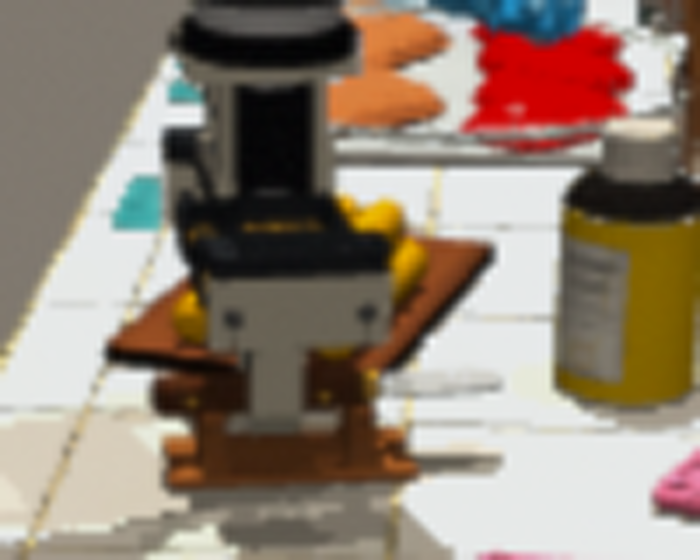

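View pics/s_r3.png

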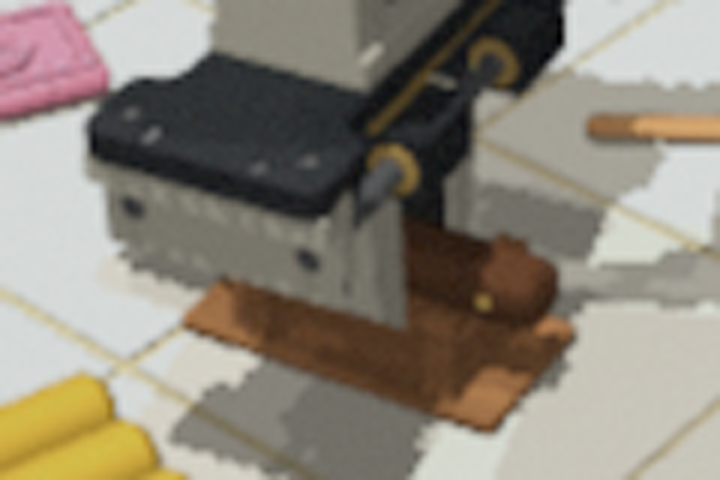

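Call:
arm_command([
  {"x": 0, "y": 0, "z": 0.3, "roll": 0},
  {"x": 0, "y": 0, "z": 1, "roll": 0},
  {"x": 0, "y": 0, "z": 2.5, "roll": 0},
  {"x": 0, "y": 0, "z": 5, "roll": 0},
  {"x": 0, "y": -1, "z": 8, "roll": 0},
  {"x": 0, "y": -3, "z": 10, "roll": -0.05},
  {"x": 0.5, "y": -6, "z": 11, "roll": -0.1},
  {"x": 1, "y": -9, "z": 11, "roll": -0.15},
])

```text
time: 3.92
tool_pos: [470.2, 220.3, 133.7]
tcp_rot: [-3.14, -0.006, 0.086]
contact_force: [-0.1, -0.3, -2.6]
grip_width: 19.9
```

Call:
arm_command([
  {"x": 0.5, "y": -3, "z": 0, "roll": -0.044},
  {"x": 1, "y": -6, "z": 0, "roll": -0.044},
  {"x": 1.5, "y": -9, "z": 0, "roll": -0.044},
  {"x": 2, "y": -12, "z": 0, "roll": -0.044},
  {"x": 2.5, "y": -15, "z": 0, "roll": -0.044},
  {"x": 3, "y": -18, "z": 0, "roll": -0.044},
  {"x": 3, "y": -21, "z": 0, "roll": -0.044},
  {"x": 3, "y": -24, "z": 0, "roll": -0.044},
])

```text
time: 4.58
tool_pos: [498.9, -21.3, 130.9]
tcp_rot: [3.141, -0.001, 0.043]
contact_force: [0.0, 0.5, -0.8]
grip_width: 19.8
```

Call:
arm_command([
  {"x": 0, "y": -2, "z": 0, "roll": 0},
  {"x": 0, "y": -3, "z": 0, "roll": 0},
  {"x": 0, "y": -3, "z": 0, "roll": 0},
])

```text
time: 4.83
tool_pos: [499.0, -51.4, 130.7]
tcp_rot: [3.141, -0.001, 0.04]
contact_force: [0.3, 0.5, -1.6]
grip_width: 19.6
```

```bash
python3 -c "
from h import *
st()
w=cam('wrist');s=cam('scene');d=cam('side')
import pickle;pickle.dump((s,d,w),open('c3.pkl','wb'))
cv2.imwrite('pics/w3.png',w['img']);cv2.imwrite('pics/d3.png',d['img']);cv2.imwrite('pics/s3.png',s['img'])
st()
"
```

```text
t 4.83 pos [499.  -51.4 130.7] yaw [ 3.141e+00 -1.000e-03  4.000e-02] F [ 0.27  0.47 -1.64] M [ 0.073  0.159 -0.047] w 19.6
t 4.98 pos [498.8 -48.7 130.4] yaw [-3.141  0.     0.043] F [-0.73  0.2  -1.47] M [0.056 0.109 0.047] w 19.5
```

View pics/w3.png

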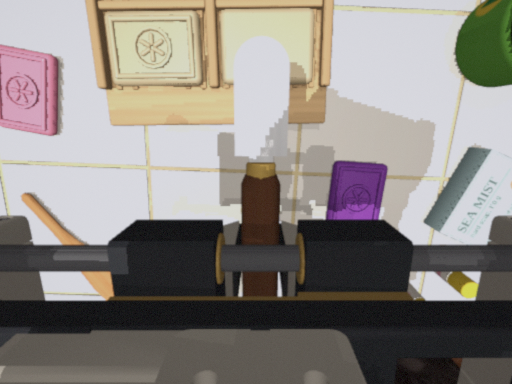

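View pics/d3.png

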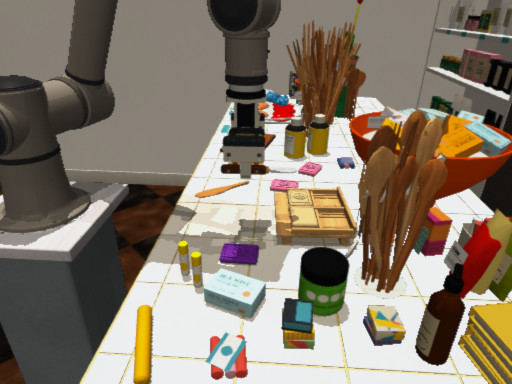

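```bash
python3 - <<'E'
from h import *
import pickle; s,d,w=pickle.load(open("c3.pkl","rb"))
crop(w,"w3c",85,0,345,200,3)
print(proj(d,[499,-51,131]),w["p"])
E
```

```text
[246.00596566 174.82534115] [565.38877654 -48.12088501 288.99888522]
```

View pics/w3c.png

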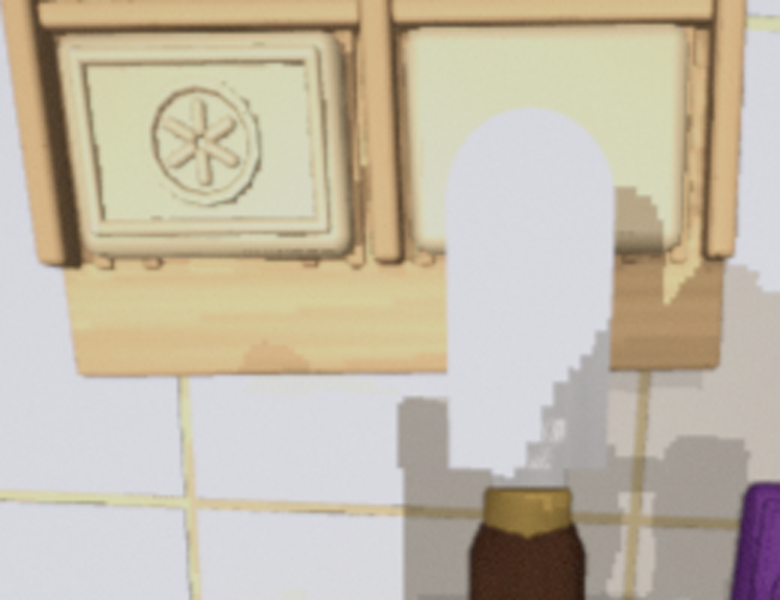

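```bash
python3 - <<'E'
from h import *
import pickle; s,d,w=pickle.load(open("c3.pkl","rb"))
W=lambda x,y:(85+x/3,y/3)
Rw=w["R"]; 
for T0 in (18,21,24):
    g=lambda x,y,z: onz(w,W(x,y),z)[:2].round(1)
    print(T0,"board FL,FR",g(79,375,T0+8),g(718,369,T0+8))
    print(" midrail front L/R",g(372,258,T0+21),g(402,258,T0+21)," rightrail in/out",g(708,255,T0+21),g(735,255,T0+21),"leftrail in",g(80,264,T0+21))
    print(" divider front edge at right col, L,R", g(395,22,T0+17),g(712,18,T0+17), "tablet top back edge",g(415,25,T0+25),g(683,25,T0+25))
    print(" slat fronts z11: ", [g(x,y,T0+11) for x,y in ((425,255),(682,252),(357,262),(312,262))])
t=[onz(w,W(*p),144.5) for p in ((531,106),(448,300),(613,300),(448,400),(608,400))]; print("knife tip etc",[x.round(1) for x in t])
print("ferrule",onz(w,W(528,487),145),onz(w,W(528,530),150), "purple",[onz(w,(u,v),15)[:2].round() for u,v in((337,162),(385,165),(327,225),(380,225))])
E
```

```text
18 board FL,FR [559.1  85. ] [ 568.2 -105.9]
 midrail front L/R [593.9  -5. ] [594.2 -13.3]  rightrail in/out [598.2 -97.4] [ 598.5 -104.9] leftrail in [589.2  75.4]
 divider front edge at right col, L,R [652.9 -10.7] [657.1 -93.9] tablet top back edge [649.7 -17. ] [652.3 -85.3]
 slat fronts z11:  [array([596.4, -18.5]), array([600. , -91.9]), array([593.8,   1. ]), array([593.3,  13.9])]
21 board FL,FR [559.1  83.4] [ 568.1 -105.3]
 midrail front L/R [593.5  -5.6] [593.8 -13.7]  rightrail in/out [597.8 -96.9] [ 598.1 -104.2] leftrail in [588.9  74. ]
 divider front edge at right col, L,R [651.9 -11.2] [656.  -93.4] tablet top back edge [648.7 -17.4] [651.3 -84.8]
 slat fronts z11:  [array([596. , -18.8]), array([599.6, -91.4]), array([5.934e+02, 4.000e-01]), array([593. ,  13.2])]
24 board FL,FR [559.2  81.9] [ 568.1 -104.6]
 midrail front L/R [593.2  -6.1] [593.5 -14.1]  rightrail in/out [597.4 -96.3] [ 597.7 -103.5] leftrail in [588.6  72.5]
 divider front edge at right col, L,R [650.9 -11.6] [654.9 -92.9] tablet top back edge [647.6 -17.8] [650.2 -84.4]
 slat fronts z11:  [array([595.7, -19.2]), array([599.2, -90.9]), array([ 5.931e+02, -2.000e-01]), array([592.6,  12.4])]
knife tip etc [array([604.6, -47.6, 144.5]), array([576. , -35.4, 144.5]), array([577. , -62. , 144.5]), array([560.2, -35.7, 144.5]), array([561.2, -62.1, 144.5])]
ferrule [546.3864892  -49.47643119 145.        ] [539.93090058 -49.7108266  150.        ] purple [array([ 532., -124.]), array([ 531., -171.]), array([ 468., -121.]), array([ 470., -175.])]
```

```bash
python3 - <<'E'
from h import *
st(); w=cam("wrist"); st()
crop(w,"w4c",85,0,345,200,3)
import pickle; pickle.dump(w,open("c4.pkl","wb"))
E
```

```text
t 4.98 pos [498.8 -48.7 130.4] yaw [-3.141  0.     0.043] F [-0.73  0.2  -1.47] M [0.056 0.109 0.047] w 19.5
t 5.03 pos [498.8 -48.5 130.4] yaw [-3.141  0.     0.044] F [-0.04 -1.07 -1.45] M [0.048 0.125 0.004] w 19.9
```

View pics/w4c.png

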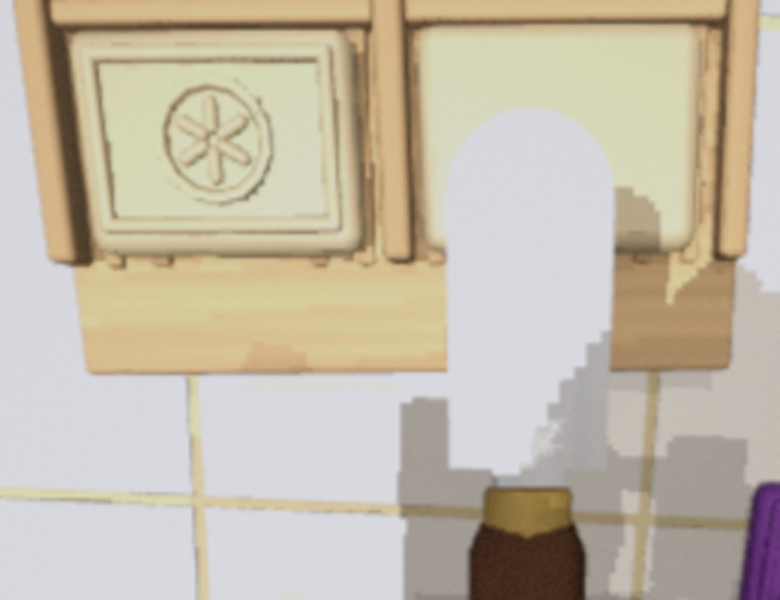

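```bash
python3 - <<'E'
from h import *
from scipy.optimize import least_squares
import pickle; w=pickle.load(open("c4.pkl","rb"))
W=lambda x,y:(85+x/3,y/3)
# tray-frame point, pixel
pts=[((-92,None,8),(89,373)),((-92,None,8),(731,369)),((-62,-4,21),(412,258)),((-62,-88,21),(720,256)),((-62,4,21),(386,260)),((-62,88,21),(92,263)),
((-62,-10,11),(437,257)),((-62,-82,11),(694,256)),((-3,-20,17),(440,23)),((-3,-70,17),(640,20))]
def res(p):
    x0,y0,a,T=p; r=[]
    c,s=np.cos(a),np.sin(a)
    for (X,Y,Z),uv in pts:
        P=onz(w,W(*uv),T+Z)[:2]-[x0,y0]; q=[c*P[0]+s*P[1],-s*P[0]+c*P[1]]
        r.append(q[0]-X)
        if Y is not None and abs(X+3)>.1: r.append(q[1]-Y)
    return np.array(r)
for T in (18,20,22):
    f=least_squares(lambda p:res([*p,T]),[652,-6,.045]); print(T,f.x.round(3),f.cost.round(2),f.fun.round(1))
f=least_squares(res,[652,-6,.045,20]);print(f.x.round(3),f.cost)
x0,y0,a,T=f.x;c,s=np.cos(a),np.sin(a)
def tr(uv,Z):
    P=onz(w,W(*uv),Z)[:2]-[x0,y0]; return np.round([c*P[0]+s*P[1],-s*P[0]+c*P[1]],1)
print("tablet top front",tr((430,250),T+22),tr((690,248),T+22),"back",tr((425,25),T+24),tr((695,25),T+24))
print("knife tip",tr((531,106),144.5),"mid",tr((530,250),144.5))
P=np.array([498.8,-48.6])-[x0,y0]; print("TCP in tray",[c*P[0]+s*P[1],-s*P[0]+c*P[1]])
E
```

```text
18 [ 6.55606e+02 -6.85600e+00  5.20000e-02] 7.16 [ 0.3 -0.5  0.   1.1 -0.3  0.4 -0.4  0.3 -0.4 -2.7  1.4  1.2  1.  -0.3
 -0.6 -0.4]
20 [ 6.55342e+02 -7.05800e+00  5.10000e-02] 10.52 [ 0.5 -0.1  0.   1.  -0.2  1.  -0.4  0.1 -0.4 -3.5  1.5  1.1  1.   0.2
 -1.  -0.8]
22 [ 6.55079e+02 -7.26100e+00  5.00000e-02] 15.66 [ 0.7  0.2  0.1  0.9 -0.1  1.6 -0.4 -0.  -0.5 -4.3  1.5  1.1  1.1  0.7
 -1.4 -1.2]
[ 6.55967e+02 -6.57800e+00  5.20000e-02  1.52570e+01] 5.477165962136829
tablet top front [-60.1  -8. ] [-60.4 -79.8] back [-5.9 -8.9] [ -6.6 -78.7]
knife tip [-53.6 -35.2] mid [-74.2 -34.9]
TCP in tray [np.float64(-159.1545004922879), np.float64(-33.72013230158406)]
```

Call:
arm_command([
  {"x": -1, "y": -0.6, "z": -1, "roll": 0.007},
  {"x": -2.2, "y": -1.2, "z": -3, "roll": 0.007},
  {"x": -2.2, "y": -1.2, "z": -5.5, "roll": 0.007},
  {"x": -2.2, "y": -1.2, "z": -8, "roll": 0.007},
  {"x": -2.2, "y": -1.2, "z": -9.5, "roll": 0.007},
  {"x": -2.2, "y": -1.2, "z": -10, "roll": 0.007},
  {"x": -2.2, "y": -1.2, "z": -10, "roll": 0.007},
  {"x": -2.2, "y": -1.2, "z": -10, "roll": 0.007},
])

```text
time: 5.7
tool_pos: [477.4, -61.2, 30.8]
tcp_rot: [3.141, -0.0, 0.051]
contact_force: [1.1, -0.2, -0.3]
grip_width: 19.6
```

```bash
python3 - <<'E'
from h import *
st(); w=cam("wrist"); d=cam("side"); s=cam("scene");st()
crop(w,"w5",130,0,390,200,3);crop(d,"d5",230,180,360,260,6);crop(s,"s5",170,150,300,240,6)
E
```

```text
t 5.7 pos [477.4 -61.2  30.8] yaw [ 3.141 -0.     0.051] F [ 1.13 -0.2  -0.31] M [ 0.064  0.111 -0.064] w 19.6
t 5.85 pos [477.8 -61.7  31.4] yaw [ 3.141e+00 -2.000e-03  5.000e-02] F [ 0.54 -0.36 -1.6 ] M [ 0.03   0.159 -0.032] w 19.7
```

View pics/w5.png

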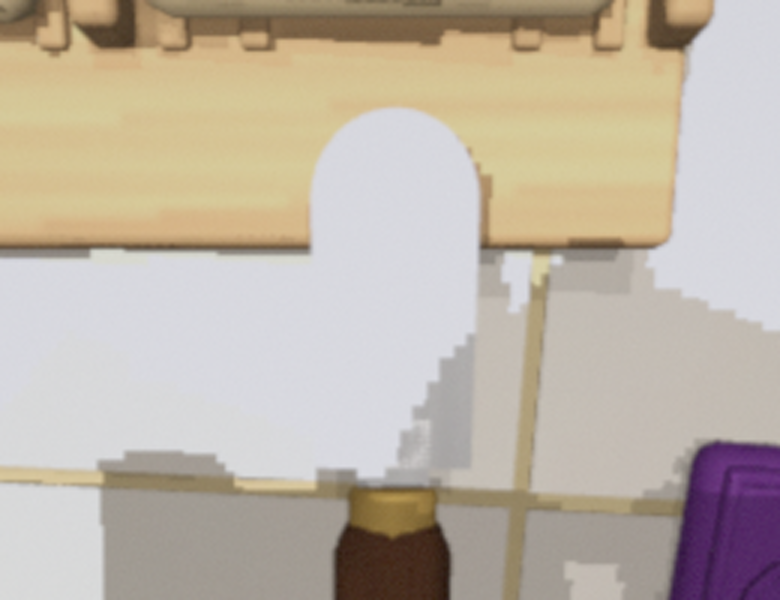

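View pics/d5.png

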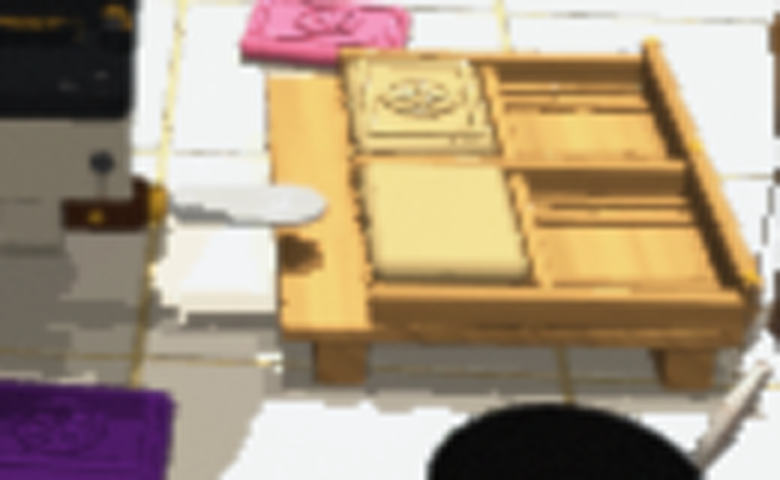

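View pics/s5.png

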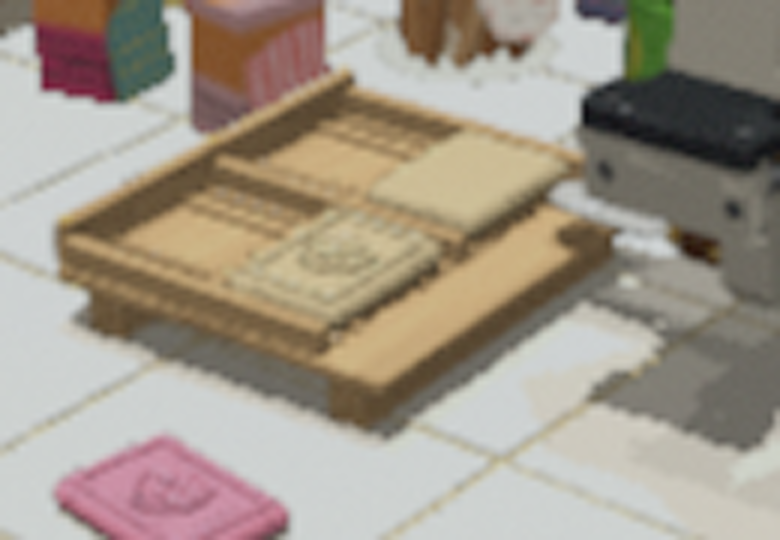

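Call:
arm_command([
  {"x": 0, "y": 0, "z": -0.3, "roll": 0},
  {"x": 0, "y": 0, "z": -0.6, "roll": 0},
  {"x": 0, "y": 0, "z": -0.6, "roll": 0},
  {"x": 0, "y": 0, "z": -0.6, "roll": 0},
])

```text
time: 6.18
tool_pos: [476.8, -61.8, 24.2]
tcp_rot: [3.142, 0.0, 0.05]
contact_force: [0.5, -0.8, -1.4]
grip_width: 20.0
```

```bash
cat >> h.py <<'E'
def av(n=4):
    F=[];M=[];Z=[]
    for i in range(n):
        o=bot.get_obs();F.append(o["contact_force"]);M.append(o["moment"]);Z.append(np.r_[o["tool_pos"],o["tcp_rot"][1:]])
        if i<n-1: c=cam("side")
    print("t",round(o["time"],2),"Fz",np.round(np.array(F)[:,2],2),"F",np.mean(F,0).round(2),"M",np.mean(M,0).round(3),"pos",np.mean(Z,0).round(3))
    return c
E
python3 - <<'E'
from h import *
c=av(5); crop(c,"d6",230,180,360,260,6)
E
```

```text
t 6.38 Fz [-1.36 -0.76 -1.44 -1.44 -0.79] F [ 0.18 -0.75 -1.16] M [0.06  0.133 0.012] pos [ 4.76918e+02 -6.18020e+01  2.43100e+01  0.00000e+00  4.90000e-02]
```

View pics/d6.png

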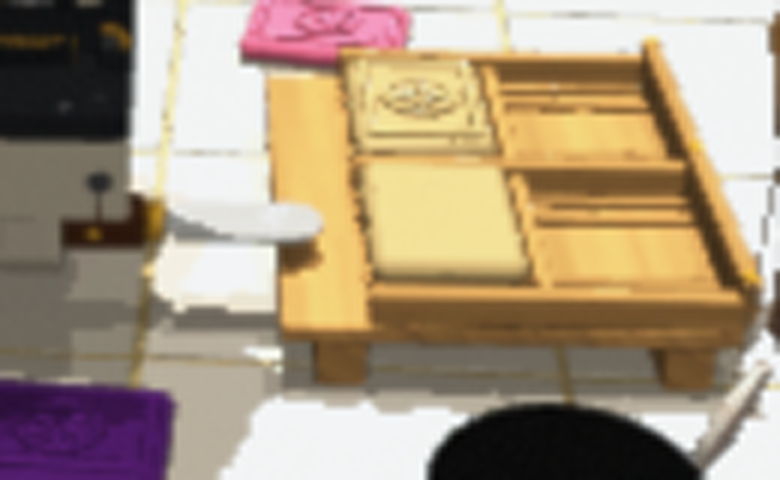

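Call:
arm_command([
  {"x": 0, "y": 0, "z": -0.05, "roll": 0},
  {"x": 0, "y": 0, "z": -0.1, "roll": 0},
  {"x": 0, "y": 0, "z": -0.1, "roll": 0},
])

```text
time: 6.63
tool_pos: [476.9, -61.8, 23.2]
tcp_rot: [3.142, 0.0, 0.049]
contact_force: [0.2, 0.2, -0.3]
grip_width: 19.5
```

Call:
arm_command([
  {"x": 0, "y": 0, "z": -0.05, "roll": 0},
  {"x": 0, "y": 0, "z": -0.1, "roll": 0},
  {"x": 0, "y": 0, "z": -0.1, "roll": 0},
])

```text
time: 6.88
tool_pos: [476.8, -61.7, 22.2]
tcp_rot: [3.142, 0.0, 0.05]
contact_force: [-0.7, 0.8, -1.3]
grip_width: 19.7
```

```bash
python3 - <<'E'
from h import *
c=av(4); crop(c,"d7",230,180,360,260,6)
E
```

```text
t 7.03 Fz [-1.33 -1.13 -0.68 -2.32] F [-0.67  0.29 -1.36] M [ 0.056  0.134 -0.009] pos [ 4.76889e+02 -6.17430e+01  2.22470e+01  0.00000e+00  5.00000e-02]
```

View pics/d7.png

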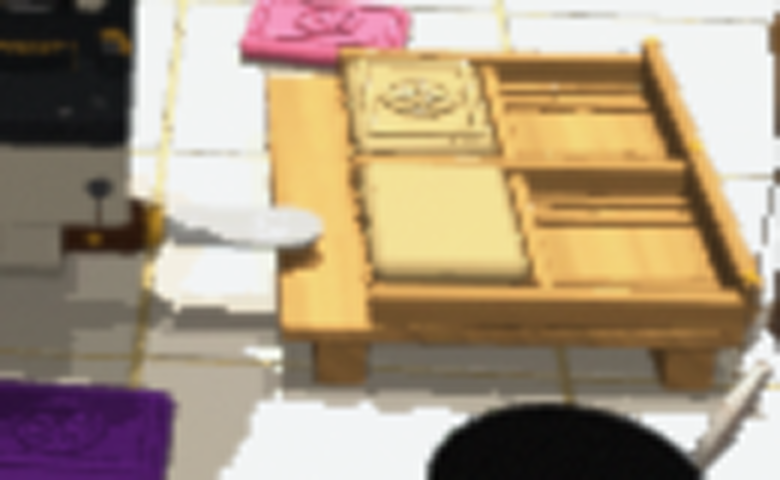

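Call:
arm_command([
  {"x": 0, "y": 0, "z": -0.05, "roll": 0},
  {"x": 0, "y": 0, "z": -0.1, "roll": 0},
  {"x": 0, "y": 0, "z": -0.1, "roll": 0},
])

```text
time: 7.28
tool_pos: [476.9, -61.7, 21.2]
tcp_rot: [3.142, 0.0, 0.05]
contact_force: [0.1, -0.1, -1.2]
grip_width: 19.5
```

Call:
arm_command([
  {"x": 0, "y": 0, "z": -0.03, "roll": 0},
  {"x": 0, "y": 0, "z": -0.06, "roll": 0},
  {"x": 0, "y": 0, "z": -0.06, "roll": 0},
])

```text
time: 7.53
tool_pos: [476.9, -61.7, 20.7]
tcp_rot: [3.142, 0.0, 0.05]
contact_force: [-0.3, 0.7, -1.4]
grip_width: 19.5
```

```bash
python3 - <<'E'
from h import *
c=av(4)
E
```

```text
t 7.68 Fz [-1.38 -0.45 -0.55 -1.76] F [ 0.34 -0.07 -1.03] M [0.03  0.127 0.018] pos [ 4.7691e+02 -6.1750e+01  2.0677e+01  0.0000e+00  5.0000e-02]
```

Call:
arm_command([
  {"x": 0, "y": 0, "z": -0.04, "roll": 0},
  {"x": 0, "y": 0, "z": -0.08, "roll": 0},
  {"x": 0, "y": 0, "z": -0.08, "roll": 0},
])

```text
time: 7.93
tool_pos: [476.9, -61.8, 19.9]
tcp_rot: [3.142, 0.0, 0.05]
contact_force: [-0.4, 0.2, -0.5]
grip_width: 19.9
```

Call:
arm_command([
  {"x": 0, "y": 0, "z": -0.04, "roll": 0},
  {"x": 0, "y": 0, "z": -0.08, "roll": 0},
  {"x": 0, "y": 0, "z": -0.08, "roll": 0},
])

```text
time: 8.18
tool_pos: [476.8, -61.7, 19.0]
tcp_rot: [3.142, 0.0, 0.05]
contact_force: [-0.5, -0.4, -1.6]
grip_width: 19.4
```

```bash
python3 - <<'E'
from h import *
c=av(4); crop(c,"d8",230,180,360,260,6)
E
```

```text
t 8.33 Fz [-1.56 -0.07 -0.78 -0.33] F [-0.22 -0.13 -0.68] M [0.063 0.146 0.029] pos [ 4.76903e+02 -6.17450e+01  1.90630e+01  0.00000e+00  5.00000e-02]
```

View pics/d8.png

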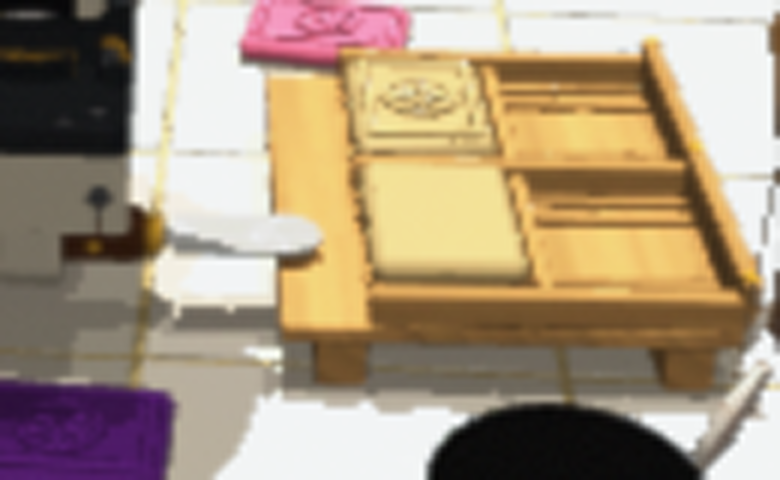

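Call:
arm_command([
  {"x": 0, "y": 0, "z": -0.04, "roll": 0},
  {"x": 0, "y": 0, "z": -0.08, "roll": 0},
  {"x": 0, "y": 0, "z": -0.08, "roll": 0},
])

```text
time: 8.58
tool_pos: [476.9, -61.8, 18.3]
tcp_rot: [3.142, 0.0, 0.05]
contact_force: [0.3, 0.2, -1.0]
grip_width: 19.9
```

Call:
arm_command([
  {"x": 0, "y": 0, "z": -0.03, "roll": 0},
  {"x": 0, "y": 0, "z": -0.06, "roll": 0},
  {"x": 0, "y": 0, "z": -0.06, "roll": 0},
])

```text
time: 8.83
tool_pos: [476.9, -61.8, 17.6]
tcp_rot: [3.142, 0.0, 0.05]
contact_force: [1.1, 0.0, -0.8]
grip_width: 19.9
```

```bash
python3 - <<'E'
from h import *
c=av(4); crop(c,"d9",230,180,360,260,6)
E
```

```text
t 8.98 Fz [-0.82 -1.13 -0.15 -1.1 ] F [ 0.24 -0.53 -0.8 ] M [0.022 0.104 0.001] pos [ 4.7692e+02 -6.1758e+01  1.7679e+01  0.0000e+00  5.0000e-02]
```

View pics/d9.png

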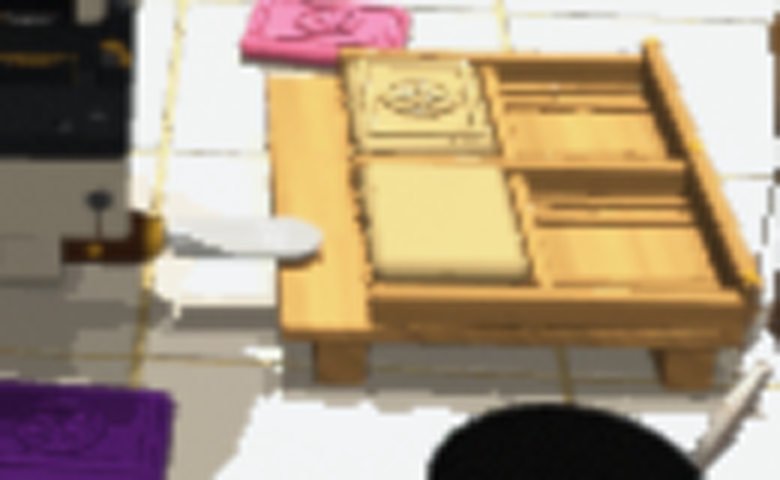

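Call:
arm_command([
  {"x": 0, "y": 0, "z": -0.02, "roll": 0},
  {"x": 0, "y": 0, "z": -0.04, "roll": 0},
  {"x": 0, "y": 0, "z": -0.04, "roll": 0},
])

```text
time: 9.23
tool_pos: [476.9, -61.8, 17.3]
tcp_rot: [3.142, 0.0, 0.05]
contact_force: [-0.1, -0.5, -1.0]
grip_width: 19.5
```

```bash
python3 - <<'E'
from h import *
c=av(5); crop(c,"d10",230,180,360,260,6)
E
```

```text
t 9.43 Fz [-1.   -2.35 -2.17 -1.19 -0.83] F [-0.26 -0.16 -1.51] M [0.03  0.109 0.012] pos [ 4.7693e+02 -6.1753e+01  1.7303e+01  0.0000e+00  5.0000e-02]
```

Call:
arm_command([
  {"x": 0, "y": 0, "z": -0.03, "roll": 0},
  {"x": 0, "y": 0, "z": -0.05, "roll": 0},
  {"x": 0, "y": 0, "z": -0.05, "roll": 0},
])

```text
time: 9.68
tool_pos: [476.9, -61.8, 16.8]
tcp_rot: [3.142, 0.0, 0.05]
contact_force: [0.2, -0.9, -1.4]
grip_width: 19.8
```

```bash
python3 - <<'E'
from h import *
c=av(4)
E
```

```text
t 9.83 Fz [-1.38 -0.77 -1.53 -0.16] F [-0.18 -0.1  -0.96] M [ 0.053  0.13  -0.005] pos [ 4.76898e+02 -6.17490e+01  1.67780e+01  0.00000e+00  5.00000e-02]
```

Call:
arm_command([
  {"x": 0, "y": 0, "z": -0.03, "roll": 0},
  {"x": 0, "y": 0, "z": -0.05, "roll": 0},
  {"x": 0, "y": 0, "z": -0.05, "roll": 0},
])

```text
time: 10.08
tool_pos: [476.9, -61.8, 16.3]
tcp_rot: [3.141, 0.0, 0.05]
contact_force: [0.1, -1.3, -1.6]
grip_width: 19.7
```

```bash
python3 - <<'E'
from h import *
c=av(4); crop(c,"d11",230,180,360,260,6)
E
```

```text
t 10.23 Fz [-1.56 -1.2  -0.77 -0.51] F [ 0.3  -0.27 -1.01] M [0.035 0.121 0.014] pos [ 4.76913e+02 -6.17570e+01  1.62750e+01  0.00000e+00  5.00000e-02]
```

View pics/d11.png

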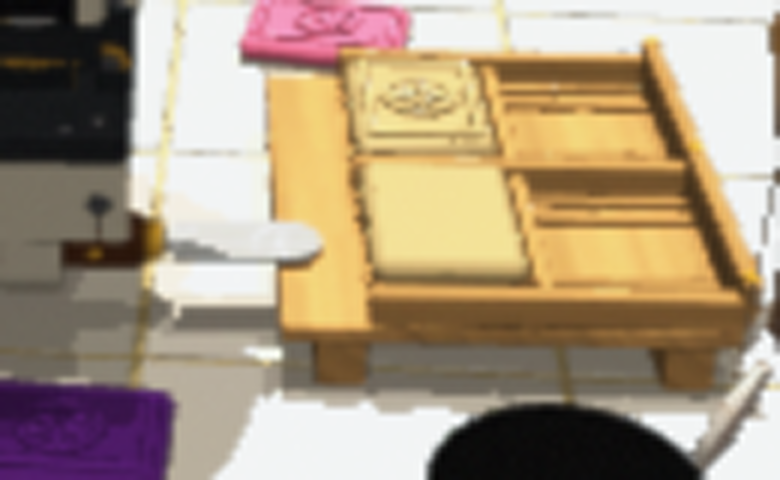

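Call:
arm_command([
  {"x": 0, "y": 0, "z": -0.04, "roll": 0},
  {"x": 0, "y": 0, "z": -0.07, "roll": 0},
  {"x": 0, "y": 0, "z": -0.07, "roll": 0},
])

```text
time: 10.48
tool_pos: [476.9, -61.8, 15.5]
tcp_rot: [3.142, 0.0, 0.05]
contact_force: [0.5, -0.3, -0.7]
grip_width: 19.9
```

```bash
python3 - <<'E'
from h import *
c=av(4)
E
```

```text
t 10.63 Fz [-0.72 -0.85 -1.14 -0.25] F [ 0.08 -0.14 -0.74] M [ 0.042  0.156 -0.012] pos [ 4.76898e+02 -6.17500e+01  1.55780e+01  0.00000e+00  5.00000e-02]
```

Call:
arm_command([
  {"x": 0, "y": 0, "z": -0.03, "roll": 0},
  {"x": 0, "y": 0, "z": -0.05, "roll": 0},
  {"x": 0, "y": 0, "z": -0.05, "roll": 0},
])

```text
time: 10.88
tool_pos: [476.9, -61.7, 15.0]
tcp_rot: [3.142, 0.0, 0.05]
contact_force: [0.4, 0.2, -1.7]
grip_width: 20.0
```

```bash
python3 - <<'E'
from h import *
c=av(4); crop(c,"d12",230,180,360,260,6)
E
```

```text
t 11.03 Fz [-1.7  -0.07 -0.74 -1.64] F [ 0.07 -0.3  -1.04] M [0.023 0.136 0.01 ] pos [ 4.76916e+02 -6.17510e+01  1.50800e+01  0.00000e+00  5.00000e-02]
```

View pics/d12.png

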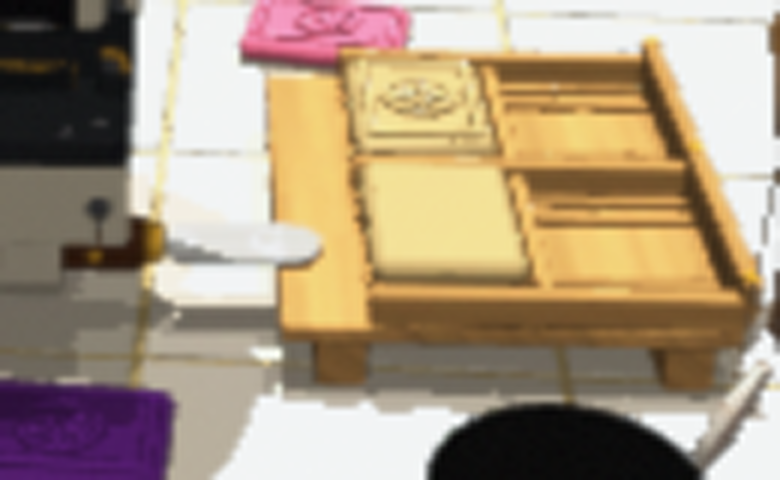

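Call:
arm_command([
  {"x": 0, "y": 0, "z": -0.03, "roll": 0},
  {"x": 0, "y": 0, "z": -0.05, "roll": 0},
  {"x": 0, "y": 0, "z": -0.05, "roll": 0},
])

```text
time: 11.28
tool_pos: [476.9, -61.8, 14.6]
tcp_rot: [3.142, 0.0, 0.049]
contact_force: [0.2, 0.8, -1.2]
grip_width: 19.9
```

```bash
python3 - <<'E'
from h import *
c=av(4)
E
```

```text
t 11.43 Fz [-1.16 -0.51 -0.93 -0.48] F [ 0.56  0.1  -0.77] M [ 0.027  0.12  -0.018] pos [ 4.76906e+02 -6.17530e+01  1.45810e+01  0.00000e+00  5.00000e-02]
```

Call:
arm_command([
  {"x": 0, "y": 0, "z": -0.02, "roll": 0},
  {"x": 0, "y": 0, "z": -0.04, "roll": 0},
  {"x": 0, "y": 0, "z": -0.04, "roll": 0},
])

```text
time: 11.68
tool_pos: [476.9, -61.7, 14.2]
tcp_rot: [3.142, 0.0, 0.05]
contact_force: [-0.3, -0.6, -0.8]
grip_width: 19.9
```

```bash
python3 - <<'E'
from h import *
c=av(4); crop(c,"d13",230,180,360,260,6)
E
```

```text
t 11.83 Fz [-0.81 -0.6  -1.86 -2.07] F [-0.36 -0.12 -1.34] M [0.026 0.152 0.014] pos [ 4.76914e+02 -6.17510e+01  1.41860e+01  0.00000e+00  5.00000e-02]
```

View pics/d13.png

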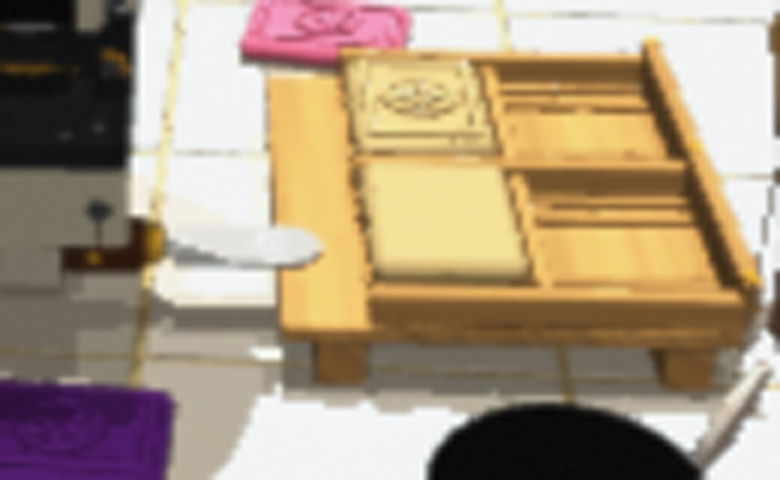

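Call:
arm_command([
  {"x": 0, "y": 0, "z": -0.03, "roll": 0},
  {"x": 0, "y": 0, "z": -0.05, "roll": 0},
  {"x": 0, "y": 0, "z": -0.05, "roll": 0},
])

```text
time: 12.08
tool_pos: [476.9, -61.8, 13.7]
tcp_rot: [3.142, 0.0, 0.05]
contact_force: [0.1, 0.7, -0.9]
grip_width: 19.9
```

```bash
python3 - <<'E'
from h import *
c=av(4)
E
```

```text
t 12.23 Fz [-0.95 -0.7  -1.26 -2.11] F [ 0.43  0.18 -1.25] M [ 0.079  0.121 -0.   ] pos [ 4.76925e+02 -6.17620e+01  1.36870e+01  0.00000e+00  5.00000e-02]
```

Call:
arm_command([
  {"x": 0, "y": 0, "z": -0.03, "roll": 0},
  {"x": 0, "y": 0, "z": -0.05, "roll": 0},
  {"x": 0, "y": 0, "z": -0.05, "roll": 0},
])

```text
time: 12.48
tool_pos: [476.9, -61.8, 13.3]
tcp_rot: [3.141, -0.0, 0.05]
contact_force: [0.6, -0.1, -0.0]
grip_width: 19.5
```

```bash
python3 - <<'E'
from h import *
c=av(4); crop(c,"d14",230,180,360,260,6)
E
```

```text
t 12.63 Fz [-0.01  0.65  0.82  0.41] F [-0.29 -0.04  0.47] M [ 0.06   0.087 -0.009] pos [ 4.76955e+02 -6.17740e+01  1.32760e+01 -0.00000e+00  5.00000e-02]
```

View pics/d14.png

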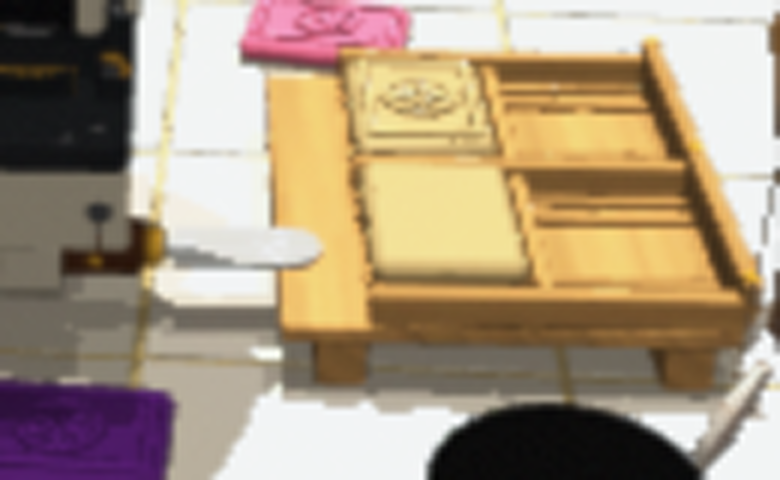

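```bash
python3 - <<'E'
from h import *
d=cam("side"); s=cam("scene"); w=cam("wrist")
import pickle; pickle.dump((s,d,w),open("c5.pkl","wb"))
p=np.array([476.95,-61.77,13.28]);ex=np.array([np.cos(.05),np.sin(.05),0]);ey=np.array([-ex[1],ex[0],0])
cr=lambda uv:((uv-np.array([230,180]))*6).round(1)
for dz in (-5,0,5): print(dz,"ferr",cr(proj(d,p+ex*43+[0,0,14])),"mid",cr(proj(d,p+ex*70+[0,0,14+dz*27/62])),"tip",cr(proj(d,p+ex*105+[0,0,14+dz])), "near edge x92",cr(proj(d,p+ex*90-ey*13+[0,0,14+dz*.75])),"far",cr(proj(d,p+ex*90+ey*13+[0,0,14+dz*.75])))
crop(d,"d15",240,200,300,240,12); crop(s,"s15",240,170,310,220,10)
E
```

```text
-5 ferr [150.8 241.1] mid [224.8 247.5] tip [320.5 255.9] near edge x92 [280.9 271.3] far [278.2 233.8]
0 ferr [150.8 241.1] mid [225.  242.4] tip [321.2 244.2] near edge x92 [281.3 262.4] far [278.6 225. ]
5 ferr [150.8 241.1] mid [225.2 237.3] tip [321.8 232.4] near edge x92 [281.7 253.5] far [279.  216.3]
```

View pics/d15.png

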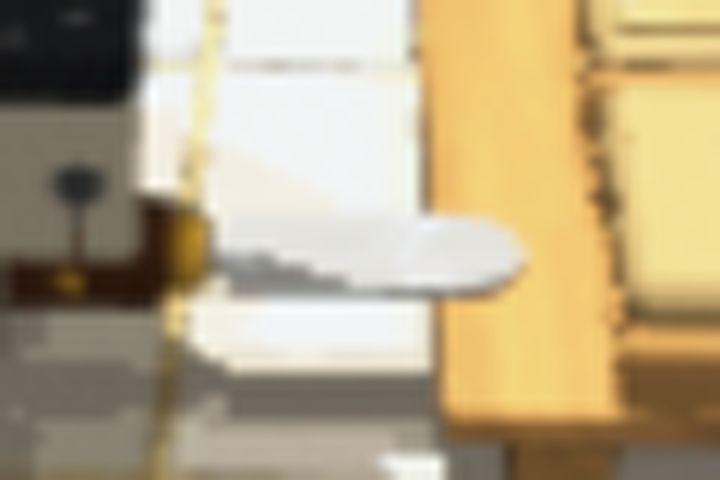

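View pics/s15.png

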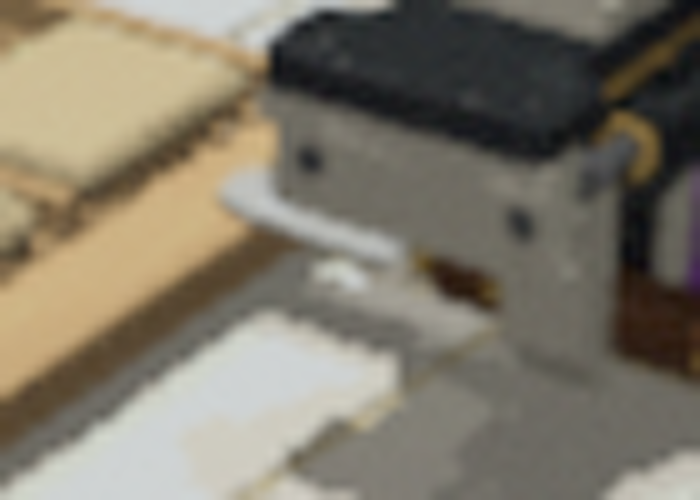

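Call:
arm_command([
  {"x": 0, "y": 0, "z": 0.03, "roll": 0},
  {"x": 0.3, "y": 0.015, "z": 0.03, "roll": 0},
  {"x": 0.6, "y": 0.03, "z": 0.03, "roll": 0},
  {"x": 1.0, "y": 0.05, "z": 0.03, "roll": 0},
  {"x": 1.2, "y": 0.06, "z": 0.03, "roll": 0},
  {"x": 1.2, "y": 0.06, "z": 0.03, "roll": 0},
])

```text
time: 13.28
tool_pos: [489.8, -61.2, 13.5]
tcp_rot: [3.141, -0.001, 0.05]
contact_force: [-0.0, 0.9, -0.5]
grip_width: 19.9
```

```bash
python3 - <<'E'
from h import *
c=av(4); w=cam("wrist"); crop(w,"w16",190,0,330,120,5);crop(c,"d16",240,200,300,240,12)
E
```

```text
t 13.43 Fz [-0.54 -0.02 -0.25  0.58] F [ 0.28  0.08 -0.06] M [ 0.043 -0.023 -0.006] pos [ 4.89476e+02 -6.11930e+01  1.35300e+01 -1.00000e-03  5.00000e-02]
```

View pics/w16.png

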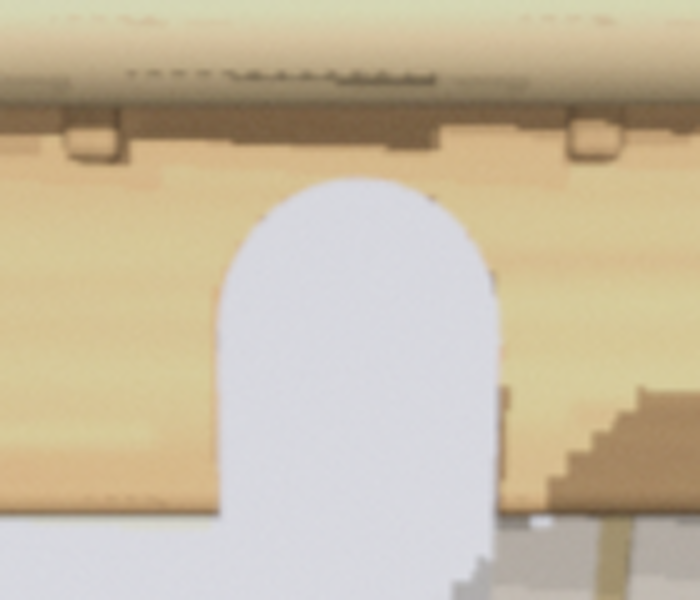

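View pics/d16.png

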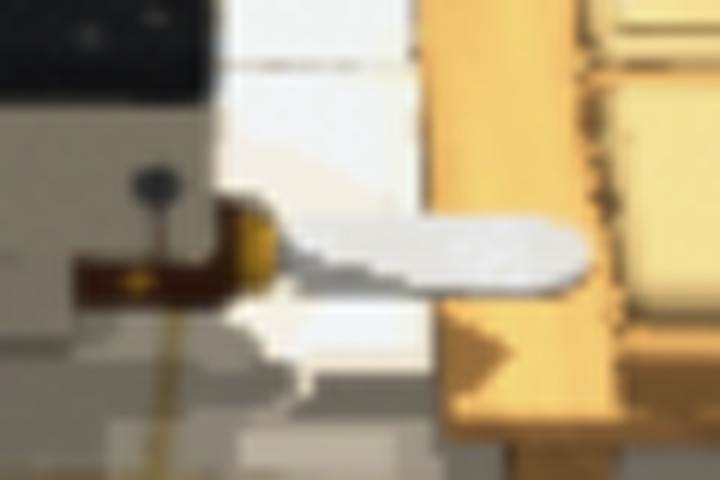

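Call:
arm_command([
  {"x": 0.1, "y": 0.005, "z": 0.01, "roll": 0},
  {"x": 0.2, "y": 0.01, "z": 0.01, "roll": 0},
  {"x": 0.3, "y": 0.015, "z": 0.01, "roll": 0},
  {"x": 0.4, "y": 0.02, "z": 0.01, "roll": 0},
  {"x": 0.5, "y": 0.025, "z": 0.01, "roll": 0},
  {"x": 0.5, "y": 0.025, "z": 0.01, "roll": 0},
])

```text
time: 13.98
tool_pos: [494.1, -60.9, 13.6]
tcp_rot: [3.141, -0.0, 0.05]
contact_force: [-0.1, 0.4, 0.0]
grip_width: 19.7
```

```bash
python3 - <<'E'
from h import *
c=av(4)
E
```

```text
t 14.13 Fz [ 0.01  0.74  1.38 -0.17] F [0.3  0.07 0.49] M [ 0.077 -0.013  0.005] pos [ 4.94139e+02 -6.09110e+01  1.36230e+01 -0.00000e+00  5.00000e-02]
```

Call:
arm_command([
  {"x": 0.1, "y": 0.005, "z": 0.01, "roll": 0},
  {"x": 0.2, "y": 0.01, "z": 0.01, "roll": 0},
  {"x": 0.3, "y": 0.015, "z": 0.01, "roll": 0},
  {"x": 0.3, "y": 0.015, "z": 0.01, "roll": 0},
])

```text
time: 14.47
tool_pos: [497.1, -60.8, 13.7]
tcp_rot: [3.141, -0.0, 0.05]
contact_force: [-0.1, 0.1, 0.6]
grip_width: 19.9
```

```bash
python3 - <<'E'
from h import *
c=av(4); w=cam("wrist"); crop(w,"w17",190,0,330,120,5);crop(c,"d17",250,195,320,240,10)
E
```

```text
t 14.62 Fz [ 0.59  0.4  -0.63 -0.48] F [ 0.09 -0.36 -0.03] M [ 0.067 -0.001  0.002] pos [ 4.9713e+02 -6.0777e+01  1.3715e+01 -0.0000e+00  5.0000e-02]
```

View pics/w17.png

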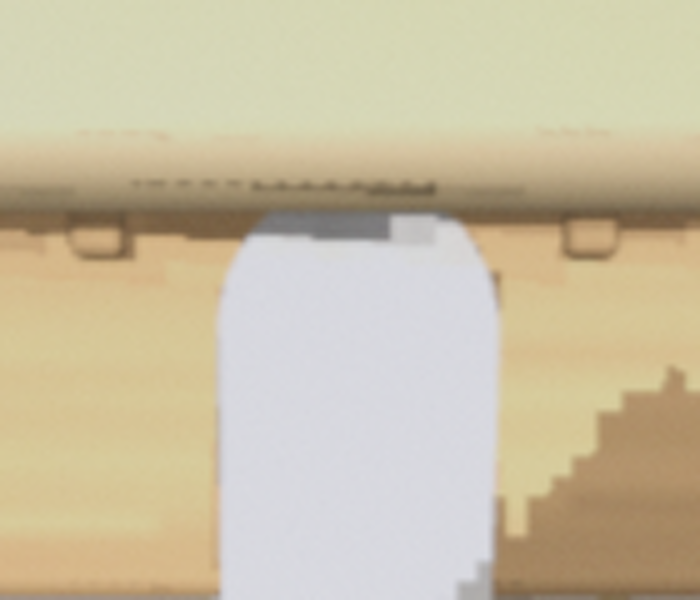

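View pics/d17.png

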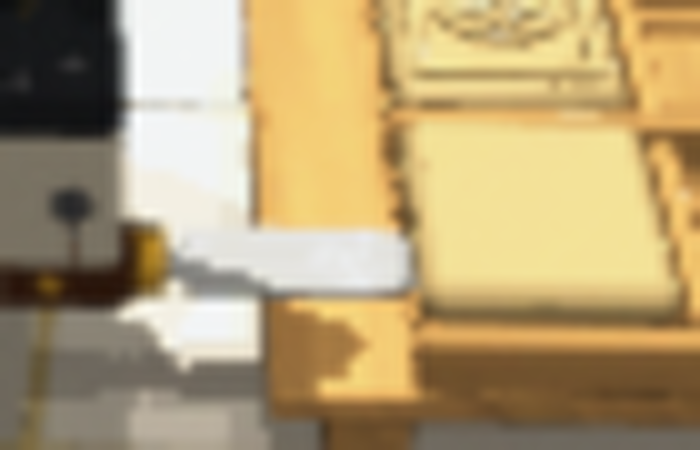

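Call:
arm_command([
  {"x": 0.1, "y": 0.005, "z": 0.01, "roll": 0},
  {"x": 0.2, "y": 0.01, "z": 0.01, "roll": 0},
  {"x": 0.3, "y": 0.015, "z": 0.01, "roll": 0},
  {"x": 0.4, "y": 0.02, "z": 0.01, "roll": 0},
  {"x": 0.4, "y": 0.02, "z": 0.01, "roll": 0},
])

```text
time: 15.08
tool_pos: [501.2, -60.6, 13.8]
tcp_rot: [3.141, -0.0, 0.05]
contact_force: [0.7, 0.3, 0.0]
grip_width: 19.7
```

```bash
python3 - <<'E'
from h import *
c=av(4)
E
```

```text
t 15.23 Fz [ 0.04  0.07  0.33 -0.13] F [0.1  0.11 0.08] M [0.046 0.017 0.015] pos [ 5.0117e+02 -6.0569e+01  1.3810e+01 -0.0000e+00  5.0000e-02]
```

Call:
arm_command([
  {"x": 0.1, "y": 0.005, "z": 0.01, "roll": 0},
  {"x": 0.2, "y": 0.01, "z": 0.01, "roll": 0},
  {"x": 0.3, "y": 0.015, "z": 0.01, "roll": 0},
  {"x": 0.4, "y": 0.02, "z": 0.01, "roll": 0},
  {"x": 0.5, "y": 0.025, "z": 0.01, "roll": 0},
  {"x": 0.5, "y": 0.025, "z": 0.01, "roll": 0},
])

```text
time: 15.73
tool_pos: [506.2, -60.3, 13.9]
tcp_rot: [3.141, -0.0, 0.05]
contact_force: [0.2, 0.9, 0.4]
grip_width: 19.7
```

```bash
python3 - <<'E'
from h import *
c=av(4); w=cam("wrist"); crop(w,"w18",190,0,330,120,5);crop(c,"d18",250,195,320,240,10)
E
```

```text
t 15.88 Fz [ 0.43 -1.58 -1.    0.29] F [ 0.15 -0.14 -0.47] M [0.049 0.026 0.035] pos [ 5.06159e+02 -6.03270e+01  1.39180e+01 -0.00000e+00  5.00000e-02]
```

View pics/w18.png

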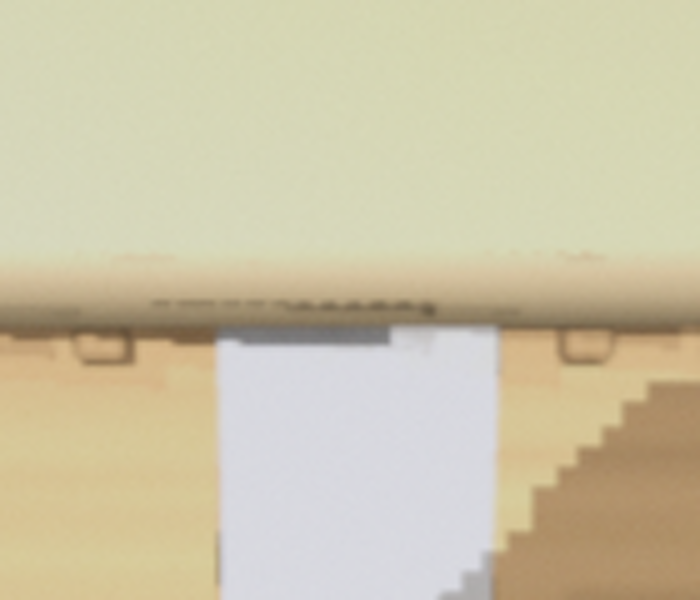

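View pics/d18.png

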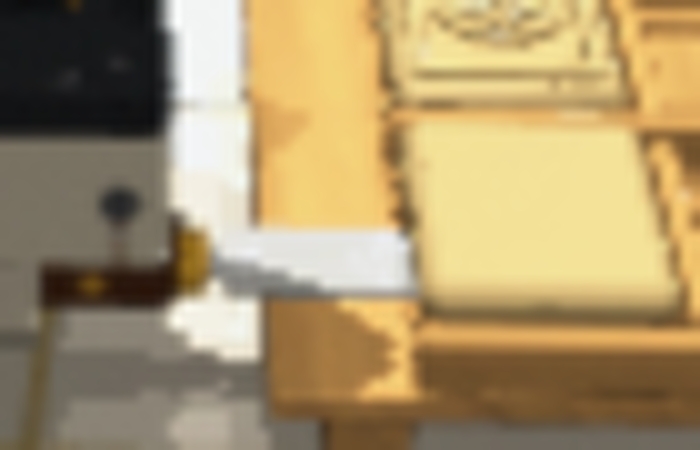

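Call:
arm_command([
  {"x": 0, "y": 0, "z": 0.1, "roll": 0},
  {"x": 0, "y": 0, "z": 0.2, "roll": 0},
  {"x": 0.02, "y": 0, "z": 0.35, "roll": 0},
  {"x": 0.04, "y": 0, "z": 0.5, "roll": 0},
  {"x": 0.06, "y": 0.005, "z": 0.65, "roll": 0},
  {"x": 0.08, "y": 0.005, "z": 0.8, "roll": 0},
  {"x": 0.12, "y": 0.005, "z": 1.0, "roll": 0},
  {"x": 0.12, "y": 0.005, "z": 1.0, "roll": 0},
])

```text
time: 16.6
tool_pos: [507.5, -60.3, 24.3]
tcp_rot: [3.141, -0.001, 0.05]
contact_force: [-0.2, -0.3, -1.9]
grip_width: 19.7
```

```bash
python3 - <<'E'
from h import *
c=av(4); w=cam("wrist"); crop(w,"w19",160,0,360,150,4);crop(c,"d19",240,170,360,250,6)
E
```

```text
t 16.75 Fz [-1.93 -2.11 -1.1  -1.06] F [ 0.22 -0.43 -1.55] M [0.052 0.224 0.006] pos [ 5.0730e+02 -6.0293e+01  2.4116e+01 -0.0000e+00  5.0000e-02]
```

View pics/d19.png

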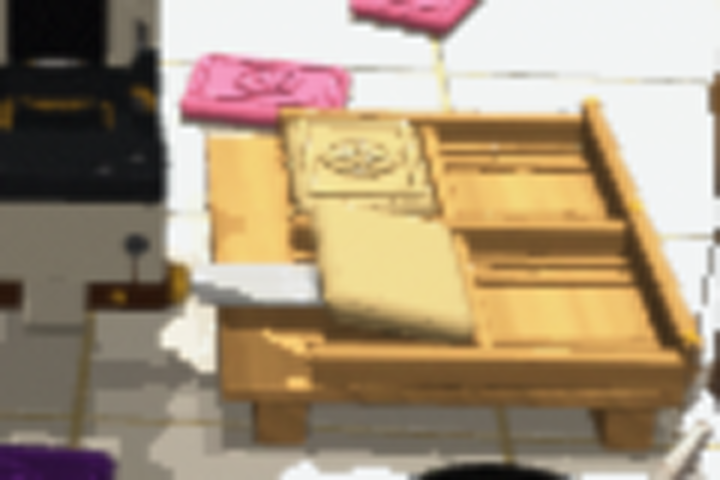

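View pics/w19.png

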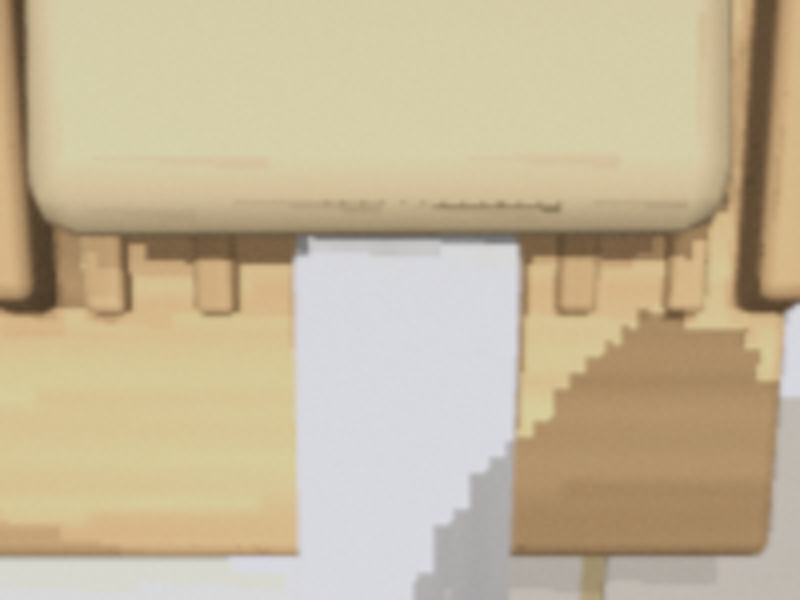

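Call:
arm_command([
  {"x": 0.07, "y": 0.005, "z": 0.25, "roll": 0},
  {"x": 0.15, "y": 0.01, "z": 0.5, "roll": 0},
  {"x": 0.22, "y": 0.01, "z": 0.75, "roll": 0},
  {"x": 0.3, "y": 0.015, "z": 1.0, "roll": 0},
  {"x": 0.4, "y": 0.02, "z": 1.25, "roll": 0},
  {"x": 0.5, "y": 0.025, "z": 1.5, "roll": 0},
  {"x": 0.6, "y": 0.03, "z": 1.7, "roll": 0},
  {"x": 0.6, "y": 0.03, "z": 1.7, "roll": 0},
])

```text
time: 17.47
tool_pos: [513.7, -60.1, 41.5]
tcp_rot: [3.141, -0.001, 0.05]
contact_force: [-0.5, -0.0, -1.6]
grip_width: 19.9
```

```bash
python3 - <<'E'
from h import *
c=av(3); s=cam("scene"); crop(s,"s20",170,140,300,230,6);crop(c,"d20",240,170,360,250,6)
E
```

```text
t 17.57 Fz [-1.62 -1.52 -1.06] F [-0.86 -0.37 -1.4 ] M [ 0.051  0.211 -0.008] pos [ 5.13433e+02 -6.00020e+01  4.12020e+01 -1.00000e-03  5.00000e-02]
```

View pics/d20.png

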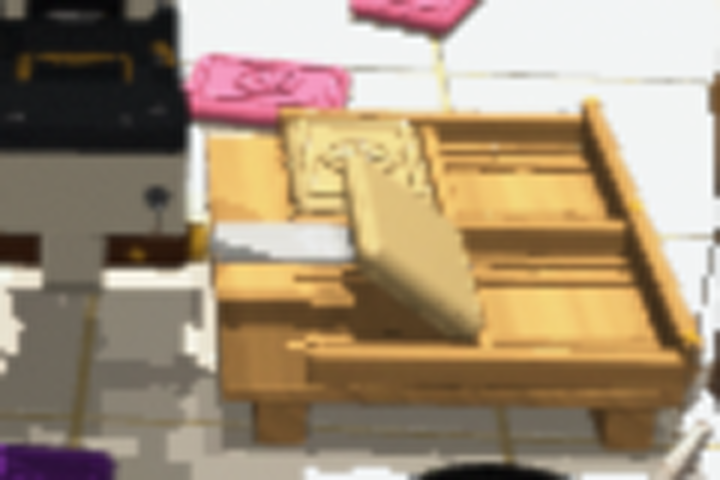

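View pics/s20.png

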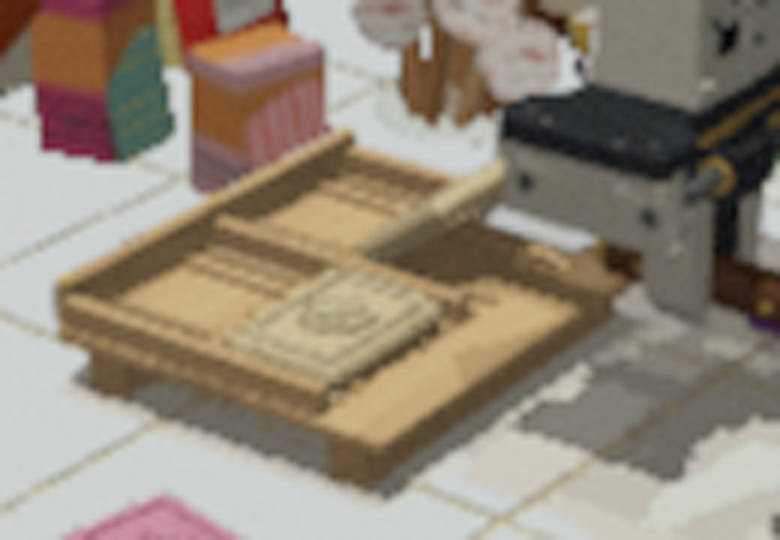

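Call:
arm_command([
  {"x": 0.1, "y": 0.005, "z": 0.2, "roll": 0},
  {"x": 0.2, "y": 0.01, "z": 0.4, "roll": 0},
  {"x": 0.3, "y": 0.015, "z": 0.55, "roll": 0},
  {"x": 0.4, "y": 0.02, "z": 0.7, "roll": 0},
  {"x": 0.5, "y": 0.025, "z": 0.88, "roll": 0},
  {"x": 0.6, "y": 0.03, "z": 1.0, "roll": 0},
  {"x": 0.75, "y": 0.04, "z": 1.1, "roll": 0},
  {"x": 0.75, "y": 0.04, "z": 1.1, "roll": 0},
])

```text
time: 18.28
tool_pos: [521.1, -59.6, 52.2]
tcp_rot: [3.141, -0.001, 0.05]
contact_force: [0.3, 0.1, -0.6]
grip_width: 19.7
```

```bash
python3 - <<'E'
from h import *
c=av(3); crop(c,"d21",240,170,360,250,6)
E
```

```text
t 18.38 Fz [-0.6  -0.24 -1.  ] F [-0.1  -0.07 -0.61] M [0.018 0.228 0.005] pos [ 5.2085e+02 -5.9575e+01  5.2046e+01 -0.0000e+00  5.0000e-02]
```

View pics/d21.png

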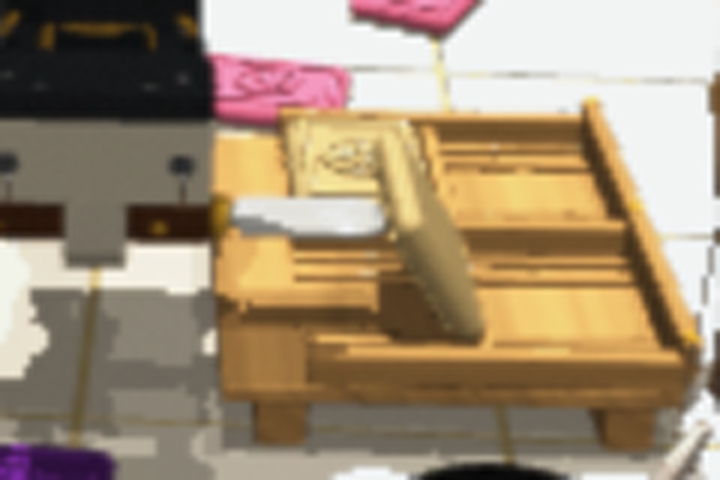

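Call:
arm_command([
  {"x": 0.15, "y": 0.01, "z": 0.05, "roll": 0},
  {"x": 0.3, "y": 0.015, "z": 0.1, "roll": 0},
  {"x": 0.45, "y": 0.02, "z": 0.13, "roll": 0},
  {"x": 0.6, "y": 0.03, "z": 0.16, "roll": 0},
  {"x": 0.75, "y": 0.035, "z": 0.18, "roll": 0},
  {"x": 0.9, "y": 0.045, "z": 0.2, "roll": 0},
  {"x": 1.0, "y": 0.05, "z": 0.2, "roll": 0},
  {"x": 1.0, "y": 0.05, "z": 0.2, "roll": 0},
])

```text
time: 19.05
tool_pos: [530.9, -59.0, 53.9]
tcp_rot: [3.141, -0.0, 0.05]
contact_force: [-0.2, 0.6, -2.0]
grip_width: 19.8
```

```bash
python3 - <<'E'
from h import *
c=av(3); crop(c,"d22",240,170,360,250,6)
E
```

```text
t 19.15 Fz [-2.03 -0.94 -0.85] F [-0.73 -0.15 -1.27] M [ 0.059  0.169 -0.026] pos [ 5.30749e+02 -5.90360e+01  5.38750e+01 -0.00000e+00  5.00000e-02]
```

View pics/d22.png

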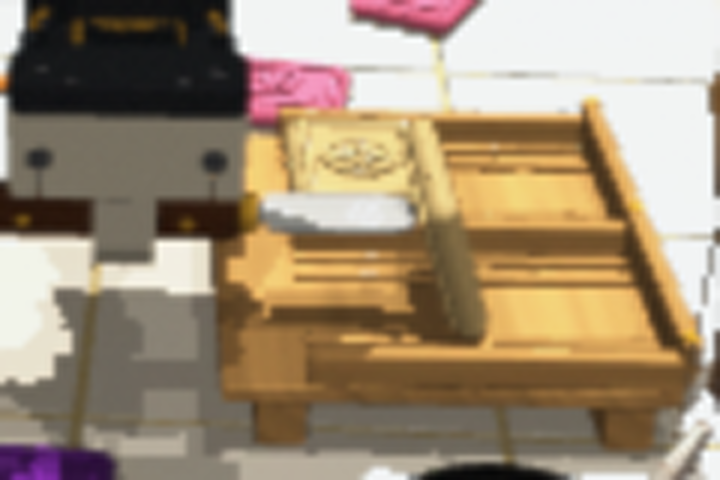

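Call:
arm_command([
  {"x": 0.12, "y": 0.005, "z": 0, "roll": 0},
  {"x": 0.24, "y": 0.01, "z": 0, "roll": 0},
  {"x": 0.36, "y": 0.02, "z": 0, "roll": 0},
  {"x": 0.48, "y": 0.025, "z": 0, "roll": 0},
  {"x": 0.6, "y": 0.03, "z": 0, "roll": 0},
  {"x": 0.72, "y": 0.035, "z": 0, "roll": 0},
  {"x": 0.84, "y": 0.04, "z": 0, "roll": 0},
  {"x": 0.95, "y": 0.05, "z": 0, "roll": 0},
])

```text
time: 19.82
tool_pos: [540.3, -58.5, 53.9]
tcp_rot: [3.141, -0.0, 0.05]
contact_force: [-0.5, 0.9, -0.7]
grip_width: 19.9
```

```bash
python3 - <<'E'
from h import *
c=av(3); crop(c,"d23",240,170,360,250,6)
E
```

```text
t 19.92 Fz [-0.68 -0.6  -0.86] F [-0.13  0.57 -0.71] M [ 0.04   0.142 -0.012] pos [ 5.40393e+02 -5.85680e+01  5.39260e+01 -0.00000e+00  5.00000e-02]
```

View pics/d23.png

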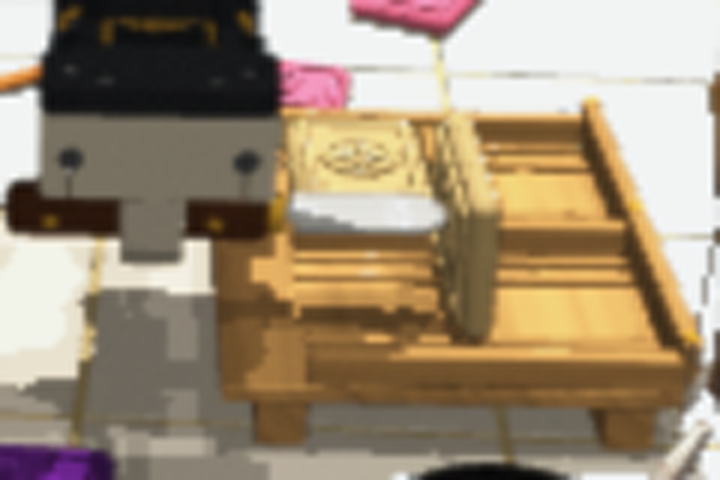

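Call:
arm_command([
  {"x": 0.12, "y": 0.005, "z": 0, "roll": 0},
  {"x": 0.24, "y": 0.01, "z": 0, "roll": 0},
  {"x": 0.36, "y": 0.02, "z": 0, "roll": 0},
  {"x": 0.48, "y": 0.025, "z": 0, "roll": 0},
  {"x": 0.6, "y": 0.03, "z": 0, "roll": 0},
  {"x": 0.72, "y": 0.035, "z": 0, "roll": 0},
  {"x": 0.84, "y": 0.04, "z": 0, "roll": 0},
  {"x": 0.95, "y": 0.05, "z": 0, "roll": 0},
])

```text
time: 20.58
tool_pos: [549.8, -58.0, 53.9]
tcp_rot: [3.141, -0.0, 0.05]
contact_force: [-0.7, 0.7, -0.7]
grip_width: 19.7
```

```bash
python3 - <<'E'
from h import *
c=av(3); crop(c,"d24",240,170,360,250,6)
E
```

```text
t 20.68 Fz [-0.75 -0.57 -0.49] F [-0.02  0.5  -0.6 ] M [ 0.025  0.13  -0.018] pos [ 5.49867e+02 -5.80570e+01  5.39080e+01 -0.00000e+00  5.00000e-02]
```

View pics/d24.png

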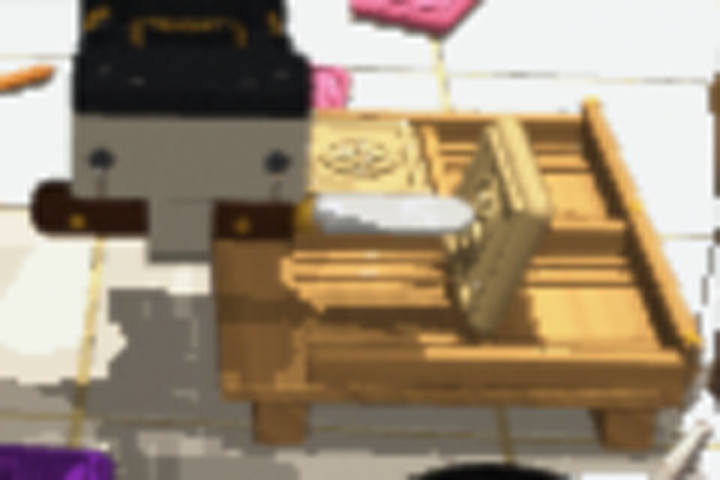

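Call:
arm_command([
  {"x": 0.12, "y": 0.005, "z": -0.05, "roll": 0},
  {"x": 0.24, "y": 0.01, "z": -0.1, "roll": 0},
  {"x": 0.36, "y": 0.02, "z": -0.15, "roll": 0},
  {"x": 0.48, "y": 0.025, "z": -0.2, "roll": 0},
  {"x": 0.6, "y": 0.03, "z": -0.25, "roll": 0},
  {"x": 0.72, "y": 0.035, "z": -0.3, "roll": 0},
  {"x": 0.72, "y": 0.035, "z": -0.3, "roll": 0},
])

```text
time: 21.27
tool_pos: [557.1, -57.7, 50.8]
tcp_rot: [3.141, -0.0, 0.05]
contact_force: [-0.2, -0.0, -1.5]
grip_width: 19.8
```

```bash
python3 - <<'E'
from h import *
c=av(3); crop(c,"d25",240,170,360,250,6)
E
```

```text
t 21.37 Fz [-1.54 -1.25 -0.39] F [ 0.3  -0.16 -1.06] M [0.057 0.109 0.012] pos [ 5.56928e+02 -5.76970e+01  5.08190e+01  0.00000e+00  5.00000e-02]
```

View pics/d25.png

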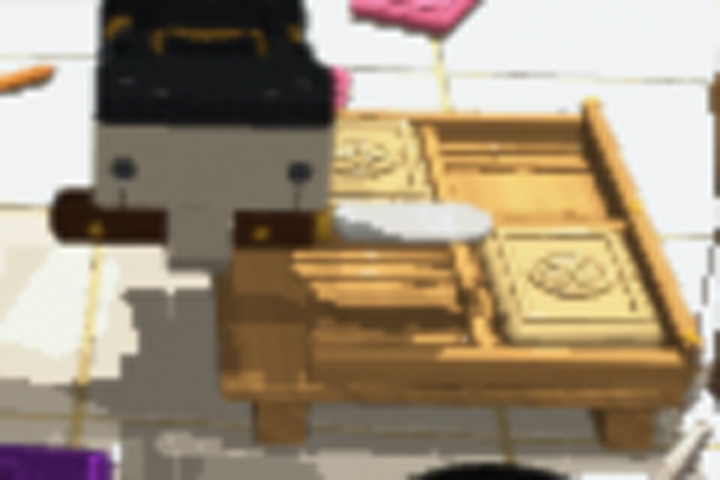

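Call:
arm_command([
  {"x": -0.5, "y": 0, "z": 0.3, "roll": 0},
  {"x": -1.5, "y": 0, "z": 1.5, "roll": 0},
  {"x": -2, "y": 0, "z": 3.5, "roll": 0},
  {"x": -2, "y": 0, "z": 6, "roll": 0},
  {"x": -2, "y": 0, "z": 8, "roll": 0},
  {"x": -2, "y": 0, "z": 8, "roll": 0},
  {"x": -2, "y": 0, "z": 8, "roll": 0},
])

```text
time: 21.95
tool_pos: [537.1, -57.8, 131.9]
tcp_rot: [3.141, -0.002, 0.05]
contact_force: [0.3, 0.6, -1.5]
grip_width: 19.7
```

```bash
python3 - <<'E'
from h import *
st(); d=cam("side");w=cam("wrist");s=cam("scene"); st()
import pickle; pickle.dump((s,d,w),open("c6.pkl","wb"))
crop(d,"d26",250,180,360,250,7); crop(s,"s26",165,150,295,230,6); cv2.imwrite("pics/w26.png",w["img"])
E
```

```text
t 21.95 pos [537.1 -57.8 131.9] yaw [ 3.141e+00 -2.000e-03  5.000e-02] F [ 0.27  0.56 -1.46] M [-0.02   0.119 -0.075] w 19.7
t 22.1 pos [535.9 -57.5 129.7] yaw [-3.141e+00  2.000e-03  4.900e-02] F [-0.72 -0.09 -1.48] M [-0.004  0.126 -0.005] w 20.0
```

View pics/d26.png

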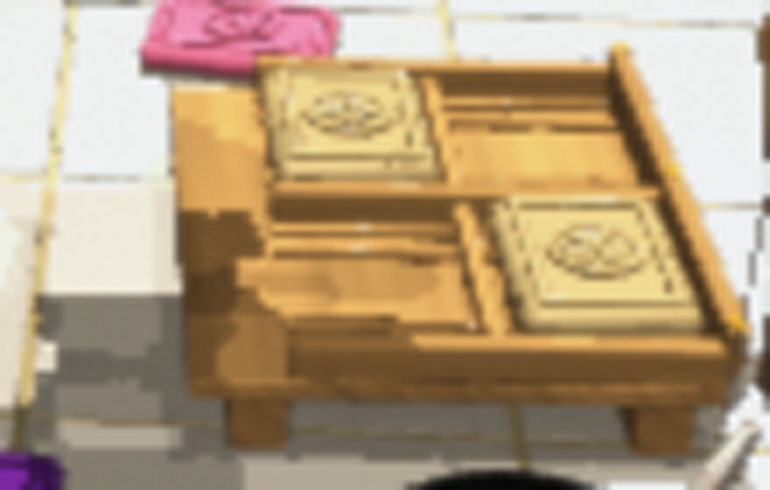

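View pics/s26.png

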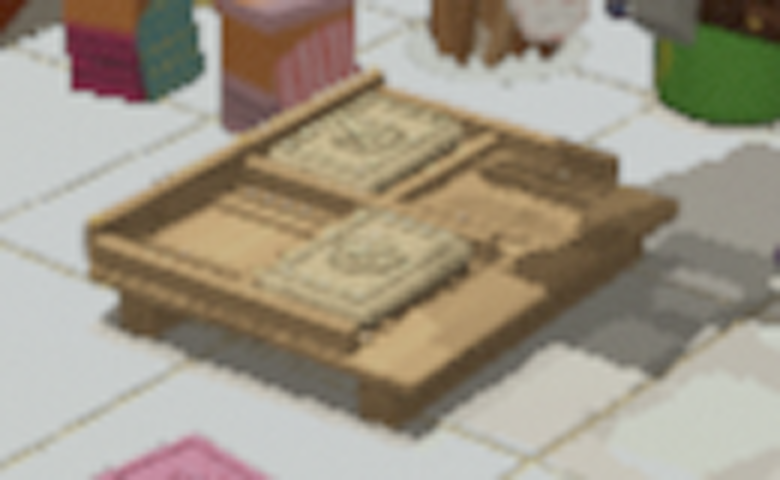

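View pics/w26.png

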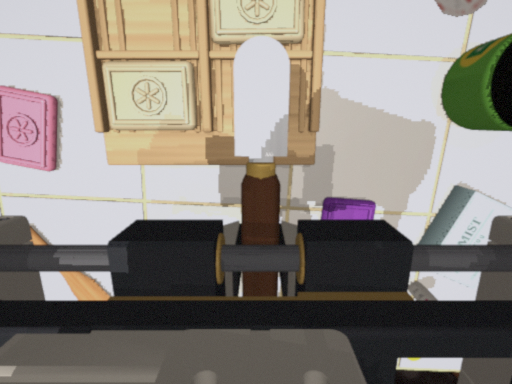

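```bash
python3 - <<'E'
from h import *
import pickle; s,d,w=pickle.load(open("c6.pkl","rb"))
x0,y0,a=655.6,-6.86,.051;c,sn=np.cos(a),np.sin(a)
def tr(P): P=P[:2]-[x0,y0]; return np.round([c*P[0]+sn*P[1],-sn*P[0]+c*P[1]],1)
D=lambda x,y:(250+x/7,180+y/7)
for n,p,z in [("T FL",(495,200),24),("T BL",(652,200),24),("T FR",(522,322),24),("T BR",(700,325),24),("medal",(597,248),25),("other medal",(348,113),25),("other FL",(262,72),24),("other FR",(280,172),24),("other BR",(435,172),24),("divider L",(462,205),17),("div R",(490,330),17),("backrail",(740,325),28)]:
    print(n,tr(onz(d,D(*p),18+z)))
import cv2
crop(w,"w26c",195,0,330,120,5)
W=lambda x,y:(x,y)
st()
E
```

```text
T FL [  8.  -15.1]
T BL [ 58.6 -13.3]
T FR [  5.4 -88. ]
T BR [ 57.8 -87.9]
medal [ 35. -46.]
other medal [-33.7  41.5]
other FL [-60.8  73.4]
other FR [-59.6   0.9]
other BR [-8.9  2.8]
divider L [-0.7 -6.4]
div R [ -2.5 -81.7]
backrail [ 67.6 -93.9]
t 22.1 pos [535.9 -57.5 129.7] yaw [-3.141e+00  2.000e-03  4.900e-02] F [-0.72 -0.09 -1.48] M [-0.004  0.126 -0.005] w 20.0
```

View pics/w26c.png

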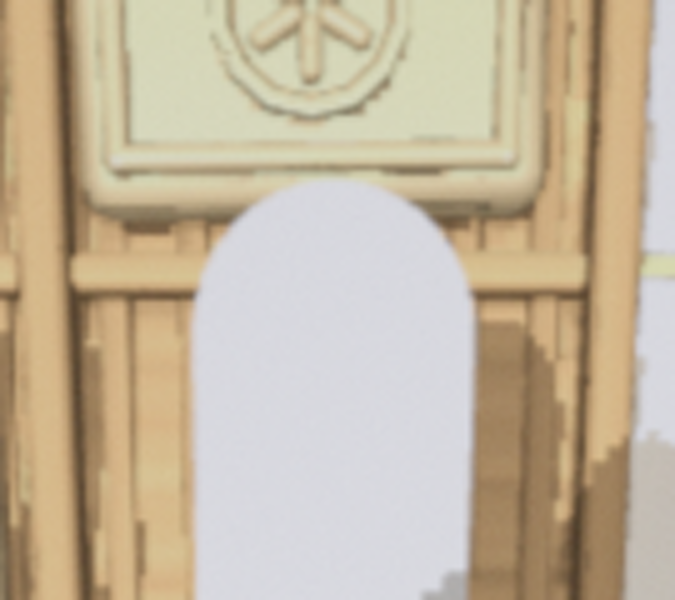

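Call:
arm_command([
  {"x": -1.2, "y": 3, "z": 0, "roll": 0.02},
  {"x": -2.4, "y": 6, "z": 0, "roll": 0.04},
  {"x": -3.6, "y": 9, "z": 0, "roll": 0.06},
  {"x": -4.8, "y": 12, "z": 0, "roll": 0.08},
  {"x": -5.5, "y": 15, "z": 0, "roll": 0.1},
  {"x": -6.5, "y": 18, "z": 0, "roll": 0.12},
  {"x": -7, "y": 21, "z": 0, "roll": 0.15},
  {"x": -7.7, "y": 24, "z": 0, "roll": 0.187},
])

```text
time: 22.77
tool_pos: [458.7, 183.5, 129.7]
tcp_rot: [3.142, 0.002, 0.238]
contact_force: [0.3, 0.7, -1.0]
grip_width: 19.4
```

Call:
arm_command([
  {"x": 0, "y": 3, "z": 0, "roll": 0},
  {"x": 0, "y": 6, "z": -0.5, "roll": 0},
  {"x": 0, "y": 9, "z": -2, "roll": 0},
  {"x": 0, "y": 11.5, "z": -4, "roll": 0},
  {"x": 0, "y": 12.8, "z": -6, "roll": 0},
  {"x": 0, "y": 12.8, "z": -7, "roll": 0},
  {"x": 0, "y": 12.8, "z": -7, "roll": 0},
  {"x": 0, "y": 12.8, "z": -7, "roll": 0},
])

```text
time: 23.43
tool_pos: [459.2, 309.3, 59.9]
tcp_rot: [3.141, 0.003, 0.236]
contact_force: [0.1, -0.8, -0.5]
grip_width: 20.1
```

```bash
python3 - <<'E'
from h import *
bot.capture("side"); bot.capture("side"); st(); d=cam("side");w=cam("wrist");s=cam("scene"); st()
crop(d,"d27",205,100,305,180,7); crop(s,"s27",130,220,250,310,6); crop(w,"w27",180,60,320,240,4)
E
```

```text
t 23.53 pos [460.4 309.5  61.6] yaw [ 3.142e+00 -1.000e-03  2.350e-01] F [ 0.58  0.59 -1.95] M [ 0.015  0.114 -0.036] w 19.6
t 23.68 pos [460.6 309.8  62. ] yaw [-3.141e+00 -2.000e-03  2.350e-01] F [ 0.33  0.04 -0.58] M [-0.026  0.174  0.055] w 19.7
```

View pics/d27.png

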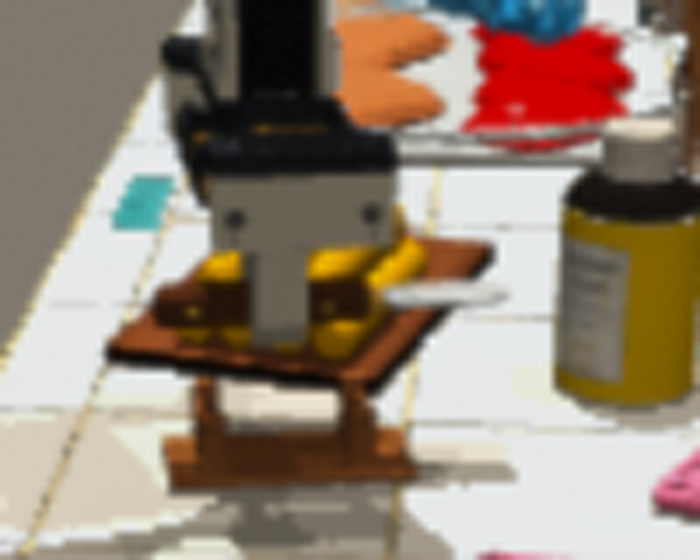

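View pics/s27.png

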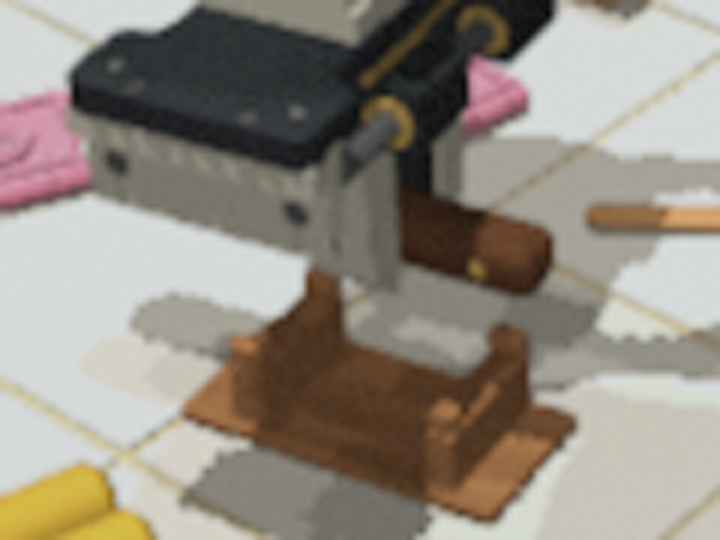

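View pics/w27.png

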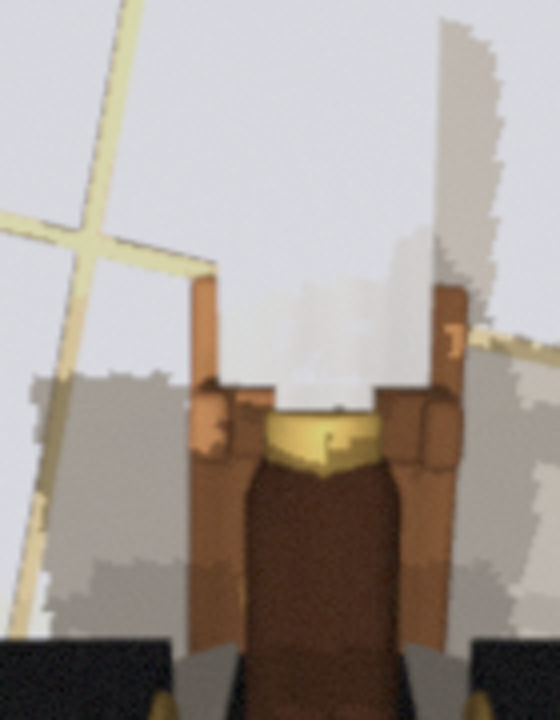

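Call:
arm_command([
  {"x": -0.1, "y": 0.05, "z": -1, "roll": 0},
  {"x": -0.1, "y": 0.05, "z": -2, "roll": 0},
  {"x": -0.1, "y": 0.05, "z": -3, "roll": 0},
  {"x": -0.1, "y": 0.05, "z": -3.5, "roll": 0},
  {"x": -0.1, "y": 0.05, "z": -3.5, "roll": 0},
  {"x": -0.1, "y": 0.05, "z": -3.5, "roll": 0},
])

```text
time: 24.18
tool_pos: [458.5, 310.6, 25.2]
tcp_rot: [3.141, 0.001, 0.237]
contact_force: [0.6, -0.1, -1.1]
grip_width: 20.1
```

```bash
python3 - <<'E'
from h import *
c=av(3); crop(c,"d28",205,100,305,180,7); w=cam("wrist");crop(w,"w28",180,60,320,240,4)
E
```

```text
t 24.28 Fz [-1.13 -0.2  -1.23] F [ 0.38 -0.11 -0.85] M [ 0.018  0.093 -0.016] pos [4.58811e+02 3.10799e+02 2.56410e+01 0.00000e+00 2.37000e-01]
```

View pics/w28.png

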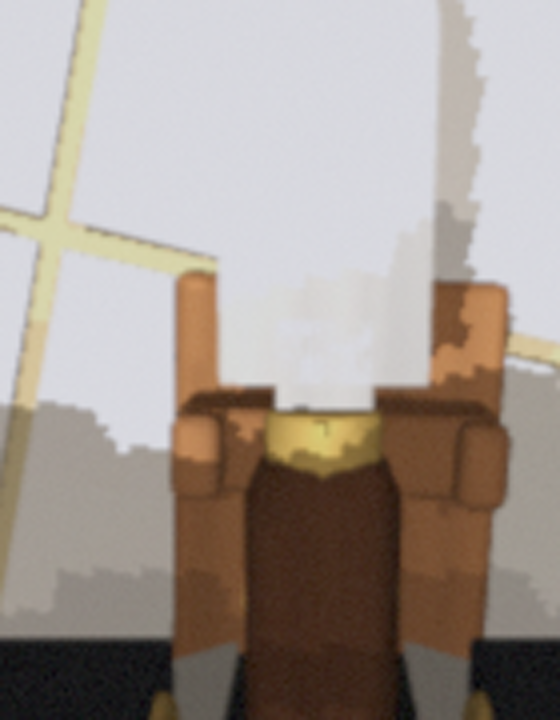

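View pics/d28.png

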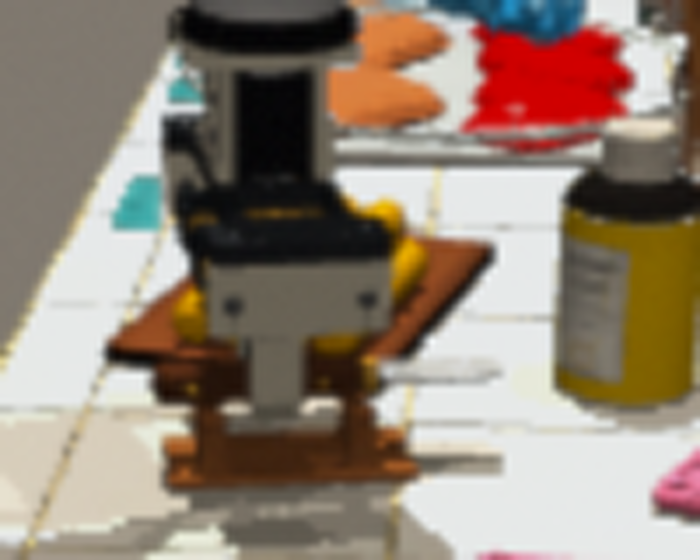

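Call:
arm_command([
  {"x": 0, "y": -0.05, "z": -0.1, "roll": -0.02},
  {"x": 0, "y": -0.05, "z": -0.25, "roll": -0.02},
  {"x": 0, "y": -0.05, "z": -0.4, "roll": -0.02},
  {"x": 0, "y": -0.05, "z": -0.5, "roll": -0.02},
  {"x": 0, "y": -0.05, "z": -0.5, "roll": -0.02},
])

```text
time: 24.75
tool_pos: [458.7, 310.2, 20.7]
tcp_rot: [3.141, 0.0, 0.217]
contact_force: [-0.2, -0.2, -1.9]
grip_width: 19.7
```

```bash
python3 - <<'E'
from h import *
c=av(4)
E
```

```text
t 24.9 Fz [-1.89 -1.06 -0.52 -0.71] F [-0.02 -0.21 -1.05] M [ 0.023  0.112 -0.004] pos [4.58771e+02 3.10259e+02 2.08100e+01 0.00000e+00 2.17000e-01]
```

Call:
arm_command([
  {"x": 0, "y": 0, "z": -0.03, "roll": 0},
  {"x": 0, "y": 0, "z": -0.05, "roll": 0},
  {"x": 0, "y": 0, "z": -0.05, "roll": 0},
])

```text
time: 25.15
tool_pos: [458.8, 310.3, 20.4]
tcp_rot: [3.142, -0.0, 0.217]
contact_force: [-0.4, -0.2, -0.2]
grip_width: 19.8
```

```bash
python3 - <<'E'
from h import *
c=av(4)
E
```

```text
t 25.3 Fz [-0.2  -1.56 -0.84 -0.84] F [-0.18 -0.38 -0.86] M [0.028 0.131 0.003] pos [ 4.58831e+02  3.10301e+02  2.04140e+01 -0.00000e+00  2.17000e-01]
```

Call:
arm_command([
  {"x": 0, "y": 0, "z": 0, "roll": 0},
  {"x": 0, "y": 0, "z": 0, "roll": 0},
  {"x": 0, "y": 0, "z": 0, "roll": 0},
  {"x": 0, "y": 0, "z": 0, "roll": 0},
  {"x": 0, "y": 0, "z": 0, "roll": 0},
  {"x": 0, "y": 0, "z": 0, "roll": 0},
], fingers=0.6)

```text
time: 25.8
tool_pos: [458.9, 310.3, 20.4]
tcp_rot: [3.142, -0.0, 0.217]
contact_force: [0.2, 0.7, 0.3]
grip_width: 53.5
```

Call:
arm_command([
  {"x": 0, "y": 0, "z": 0.5, "roll": 0},
  {"x": 0, "y": 0, "z": 2, "roll": 0},
  {"x": 0, "y": 0, "z": 4, "roll": 0},
  {"x": 0, "y": 0, "z": 7, "roll": 0},
  {"x": 0, "y": 0, "z": 10, "roll": 0},
  {"x": 0, "y": 0, "z": 13, "roll": 0},
  {"x": 0, "y": 0, "z": 16, "roll": 0},
  {"x": 0, "y": 0, "z": 16, "roll": 0},
])

```text
time: 26.47
tool_pos: [461.6, 311.7, 187.1]
tcp_rot: [-3.139, -0.011, 0.217]
contact_force: [0.5, 1.1, 1.3]
grip_width: 55.0
```

```bash
python3 - <<'E'
from h import *
bot.capture("side");bot.capture("side");st(); w=cam("wrist");d=cam("side");s=cam("scene");st()
import pickle; pickle.dump((s,d,w),open("c7.pkl","wb"))
crop(d,"d29",205,100,375,260,4); crop(s,"s29",130,150,295,320,4); crop(w,"w29",190,60,310,240,4)
E
```

```text
t 26.57 pos [459.3 310.5 181.9] yaw [-3.141e+00 -3.000e-03  2.170e-01] F [ 0.6   0.2  -0.27] M [ 0.     0.117 -0.058] w 54.9
t 26.72 pos [458.  309.9 179.1] yaw [3.141e+00 3.000e-03 2.170e-01] F [ 0.54  0.52 -0.15] M [0.011 0.191 0.008] w 54.8
```

View pics/d29.png

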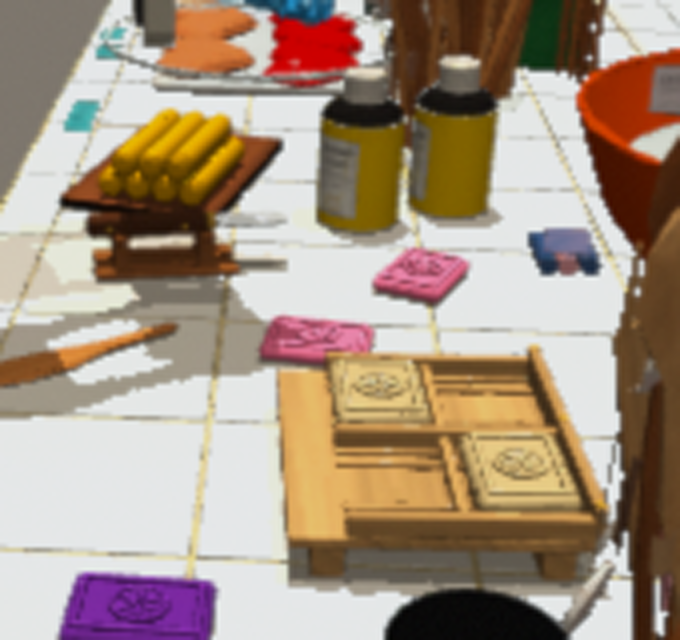

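View pics/s29.png

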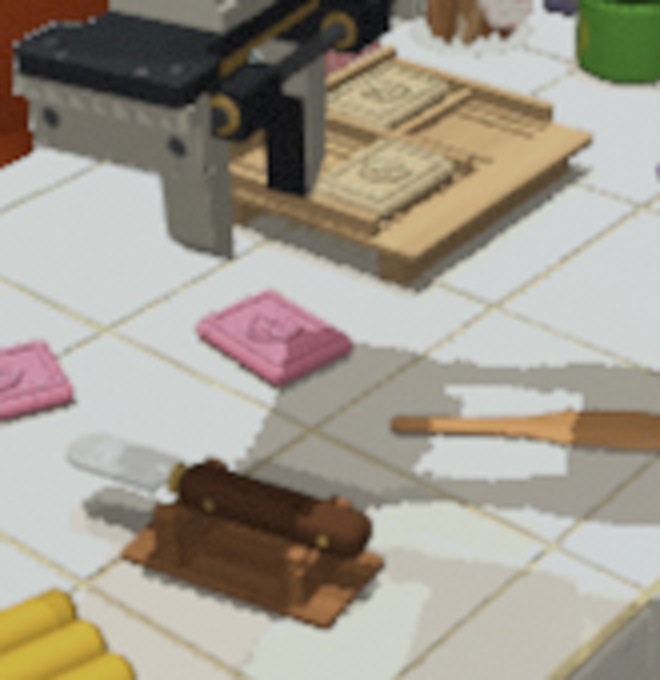

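View pics/w29.png

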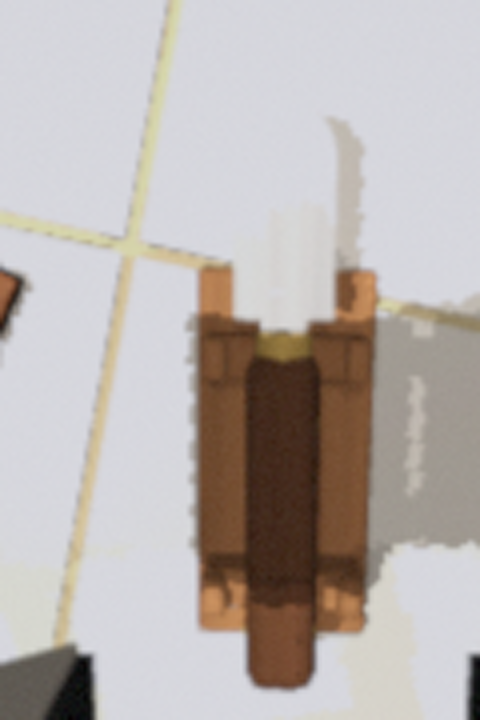

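```bash
python3 - <<'E'
from h import *
import pickle; s,d,w=pickle.load(open("c7.pkl","rb")); s1,d1,w1=pickle.load(open("c1.pkl","rb"))
W=lambda x,y:(190+x/4,60+y/4)
g=lambda x,y,z: onz(w,W(x,y),z)
c=[g(201,267,6),g(377,270,6),g(198,630,6),g(362,630,6)]; ctr=np.mean(c,0); ex=(c[0]+c[1]-c[2]-c[3])[:2]; L=np.linalg.norm(ex)/2; ex/=np.linalg.norm(ex); print("rest",ctr.round(1),L,np.arctan2(ex[1],ex[0]))
f=lambda P:(np.dot((P-ctr)[:2],ex).round(1),np.dot((P-ctr)[:2],[-ex[1],ex[0]]).round(1))
for z in (35,40): print(z,"front ferrule",f(g(285,334,z)),"ferr/wood",f(g(285,362,z)),"rear",f(g(280,688,z)))
print("cleats f front/back z26", f(g(230,322,34)),f(g(230,384,26)),"r",f(g(220,556,34)),f(g(220,630,26)))
# same on original
W1=lambda x,y:(200+x/4,70+y/4); g1=lambda x,y,z: onz(w1,W1(x,y),z)
c=[g1(113,195,6),g1(293,215,6),g1(80,560,6),g1(245,578,6)]; ctr=np.mean(c,0); ex=(c[0]+c[1]-c[2]-c[3])[:2]; ex/=np.linalg.norm(ex)
print("orig front",f(g1(185,264,38)),"rear",f(g1(154,628,38)))
E
```

```text
rest [468.1 311.7   6. ] 108.64652001106951 0.19169810462824796
35 front ferrule (np.float64(37.7), np.float64(0.9)) ferr/wood (np.float64(30.4), np.float64(0.7)) rear (np.float64(-62.1), np.float64(-0.2))
40 front ferrule (np.float64(38.0), np.float64(0.9)) ferr/wood (np.float64(30.8), np.float64(0.7)) rear (np.float64(-60.1), np.float64(-0.1))
cleats f front/back z26 (np.float64(40.4), np.float64(15.5)) (np.float64(23.2), np.float64(15.6)) r (np.float64(-23.7), np.float64(17.4)) (np.float64(-48.1), np.float64(17.6))
orig front (np.float64(38.7), np.float64(2.0)) rear (np.float64(-61.1), np.float64(-0.4))
```

```bash
python3 -c "
from plant import bot
print(bot.get_obs()['time']); print(bot.close_job())"
```

```text
26.7167
the job is handed in; nothing more can be done
None
```

The plain-backed tablet (right column) is turned over. It lies moulded face up in the place directly behind its start, and the knife is back on its rest. I handed the job in at 26.7 s of the 59 s allowed. `bot.close_job()` gave no verdict.

- **Turning it:** I felt for the board with the blade tip. It touched at an estimated 1.5 N or so. I slid the tip about 13 mm under the front edge and levered the tablet upright in stages. I then pushed it over, and it dropped past the divider without needing a second push.
- **Turned tablet, last check:** the side view puts its medallion at about x = 35 mm and y = -46 mm in the tray frame. The wrist view shows a clear gap to the divider. I judged it flat from the pictures, not from a measured tilt.
- **Knife:** it lies across both cleats with the grip about 5 mm behind the rest's middle and within 1 mm sideways. That is within about 1 mm of where it started along the rest.
- **Other things:** in the pictures the other tablet and everything else standing round look unmoved. I did not measure them against their start positions.
- **Estimates that disagreed:** along the rest, the knife's front-end estimate differs from its rear-end one by about 3 mm. The camera estimate of the tray height sits at the low end of the stated range (about 15 to 18 mm off the counter). I found the board by touch, so the lower estimate made no difference.

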